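Open the soaking drum, sweep in the trays, lock the lid and start

ROBOT

A 6-joint arm with a two-finger parallel gripper is mounted at the origin on the work surface. World frame = base frame: x ahead of the robot, y to its left, z up, the work surface at z = 0. Lengths are in mm, angles in rad, forces in N, time in s.
With the tool pointing down it reaches from about 350 to 975 mm from the base axis. Payload 7.1 kg.
Tool frame: the origin (TCP) lies on the centre line of the jaws, within the pads' length; the fingertips stand 25 mm ahead of it and the grasp point (between the pads) lies 6 mm ahead of it (ctrl.nose_length is the distance from the TCP to the fingertips, in mm); x points along the fingers, y is the direction in which the jaws open and shut, and the axes are right-handed (so a half turn about x gives the same grasp; the last joint's range is limited). The gripper opens to 88 mm and grips with 3 to 60 N. Pads are 20 mm wide; open, the fingers measure 115 mm over their backs; the gripper's body (75 mm by 178 mm) begins 61 mm behind the grasp point.
Start: joints at [-1.276, 0.423, 1.63, -0, 1.089, -0.019], TCP at [192.94, -594.457, 247.675] pointing down, gripper open.
Joint ranges: [-3, 3], [-0.9, 2.11], [0.09, 2.58], [-1.31, 4.45], [0.11, 2.69], [-2.54, 2.54]. Speed limits (rad/s): [2.39, 2.39, 3.01, 3.14, 3.14, 3.14].

INTERFACE

Orientations are given as a rotation vector (axis times angle).
In Python, from workcell import ctrl gives the robot as it stands.
- The arm moves only by the tool arm_command, never from a script. Its argument "deltas" is a list of rows, each a list of 4 numbers: the shift along the tool's x, y, z in m, then the turn about the tool's x in rad. In form: [[tx, ty, tz, yaw], ...]. A call has 1 to 10 rows; each row shifts and turns the pose as measured when the row begins, along the tool's axes as they then stand; what a row does not reach is not made up. A row lasts 1/10 s, in which the tool goes at most 50 mm and 8.59 degrees, less where a joint would pass 70% of its speed; a pose out of reach is approached as far as the arm can. A call is refused whole if a number of a shift passes 0.05 or a number of a turn 0.15, either way. A call with a gripper value outside its range is refused whole. "hand" is the finger opening in m, from 0 to 0.0878, set as the call begins (left out, the last holds). The fingers move at their own pace and stop on an object; the grip force is fixed at half the most. Time passes only in rows, so rows that do not move let the fingers close. It gives the time, the measured TCP pose, the force and the opening at its end, in the units of the state.
- ctrl.get_obs(): the state, without advancing time (a new reading comes with each control period).
- ctrl.get_image(name): name is "side" or "top" or "wrist"; returns the picture (400x640x3 uint8, red, green, blue); there is no depth.
- ctrl.get_calibration(name): a dict with "fx", "fy", "cx", "cy" (pixels), "R" (3x3) and "t" (3): a world point X has camera coordinates R X + t. Camera axes: x right, y down, z forward; pixel columns grow to the right and rows downward; lengths in mm; the calibration is good to about 2 mm. The wrist camera is an equidistant fisheye: a pixel r from the principal point sees the ray r / f radians off the axis. A picture is of the moment at which its call begins: read the wrist's pose just before it. get_calibration takes no time and is no camera call; for the wrist camera it gives the pose at the moment of the call.
- ctrl.close_job(): hands the job in, once; it reports no verdict.
The state is a dict: "t": time; "qpos": joint angles; "qvel": joint speeds; "joint_torque": joint torques, N m; "ee_pos": TCP position; "orientation": TCP orientation; "ft_force": force on the tool from outside, world axes, zero at the start; "moment": the same for the moment, N m; "width": finger opening in mm.
Only numpy, scipy, OpenCV 4.12 (cv2) and the standard library are available. Lean on these libraries where they do the work, as an engineer would, in place of code of your own. Each camera call takes 0.05 s, during which the arm holds its last target.

TASK

Turn the drum's lid back to unlock it, lift it off and set it down on the counter, right side up. Without picking them up, push every impression tray off the end of the raised ledge so that it drops down the chute into the drum; then put the lid back with its lugs in the two slots, press it down, turn it clockwise to the stop so that it locks, and hold the start button fully down for two seconds. Leave the other things on the counter where they are.

Things in the scene. Friction and masses are not known exactly. Their poses are not given: they have to be found in the camera images.
- station: Fixed tray-soaking station; origin on the counter, on the vertical axis of its stainless drum. +y points from the drum to chute and ledge, z up. Drum: outer radius 73 mm, rim 125 high, inner floor 8 high. A clear smoked splash guard (inner radius 78) rises 45 above the rim all round except on the +y side. White console block 80 x 90 x 100 high centred at y = -170, start button on top.
- mouth (a point): Centre of the drum's mouth, on its axis, level with the rim (125 mm above the counter); axes as the station's. The rim is a 6 thick inward flange with a round opening of radius 54 and two slots, at the +x and -x sides, running out to radius 68, 20 wide at the opening and wider outside.
- buffer (a point): Top of one of the four small rubber buffers round the mouth; all four are one spring-borne part, standing 8 mm above the rim when free (1000 N/m: 8 N when pressed level with the rim). The lid's disc rests on them and pushes them down.
- ledge_edge (a point): Middle of the ledge's open edge, on its top; axes as the station's. The ledge is a flat steel shelf 243 mm above the counter, from station y = 128 (this edge) back to y = 378, 85 wide, with side walls 24 high and a 5 high lip at the back. A tray pushed towards -y drops off the edge onto the chute.
- chute_lip (a point): Lower end of the chute's polished floor, 165 mm above the counter at station y = 71. The chute slopes at 52 degrees from just below the ledge edge (237 high at y = 127) down to here, 85 wide between clear walls (up to 267 high); trays slide down it into the open drum by themselves.
- tray1_mid (a point): Pale blue plastic anterior impression tray (present in some starts): a horseshoe trough with a short handle, 64 mm long (x, handle towards +x) x 48 wide (y) x 16 high, 30 g. Point at its centre, half-way up. It starts upright on the ledge, lengthwise roughly across the ledge.
- tray2_mid (a point): Second such tray, the same.
- tray3_mid (a point): Third such tray, the same.
- lid_grip (a point): Middle of the black grip bar on the stainless bayonet lid, on the lid's axis, 40 mm above its underside. The bar runs along the lid's x: 76 long, 16 thick (y), from 19 to 55 above the underside. The lid (0.14 to 0.24 kg) starts locked on the drum, or nearly so: its bar within 0.3 rad of the station's y.
- lid: The same lid; origin at the centre of its underside, z up, x along the bar and the lugs. Plug of radius 51 mm from 0 to 14 above the underside, disc of radius 66 from 14 to 19. It comes off and goes on only with the lugs in the slots (bar along the station's x, either way round); then it rests on the buffers, underside about 117 above the counter.
- lid_lug (a point): Outer end of one of the lid's two lugs, at lid x = 63.5 mm, half-way up; the other is opposite. Lugs: 14 wide, 6 high, at the foot of the plug, reaching out to radius 63.5, in line with the bar. When putting it on, the lid turns only once pressed down until the disc lies on the rim (underside 111 above the counter), lugs under the flange.
- lock_mark (a point): Point on the rim at station y = -62 mm, x = 0: the bar lies along station y, towards it, when locked, a quarter turn clockwise (from above) after entry; fixed stops lie a few degrees past either end of the turn. Let go, the springs raise the lid till the lugs meet the flange (underside about 113 above the counter) and friction holds it.
- start (a joint): Start button on the console: 0 up, grows as it is pressed, 6 mm (0.006) fully down at 5 N; springs back.
- start_top (a point): Centre of the start button's top, a steel disc of radius 18.
- bowl: Bystander: silver-grey silicone mixing bowl, radius 58, 60 high, origin under its centre.
- dish: Bystander: smoked glass dish, radius 42, 30 high, origin under its centre.
- bite_fork: Bystander: stainless bite fork, flat, about 130 long.
- mix_spatula: Bystander: mixing spatula, 190 long.
- tub: Bystander: white tub, radius 45, 110 high.

How it is judged:
By the outcome, as a careful person would: the job done as asked, in the order asked, and still so for the second after the job is handed in, with the robot touching nothing.
Of tray1, tray2, tray3 only 2 to 3 are there at a start; the rules pass over those that are not, and their reading is None.
At some moment in a run one of lid, tray1, tray2, tray3 may be knocked a few centimetres aside while the robot is not near it.
It also fails if it takes over 200 s, if anything falls off the work surface, if the arm or the gripper's body presses on something with over 40 N, if the wrist force passes 120 N, or if a joint passes its speed limit or range.

## Working session

There is one attempt and no reset: what is moved stays moved. The work goes in short steps, Python scripts to look and compute and a tool call to move; the robot and the scene stay as the last step left them, time stands still between calls to the robot, and variables do not carry over. Pictures are saved under pics/ and viewed, and the job is handed in when it is done.

Besides the shell and the picture viewer there is one more tool, called after ">>>" as a command line: name --pt "numbers of a row" for each row, then --argument value for the rest. arm_command: Moves the arm, as the interface text tells. Its arguments: {"type":"object","properties":{"deltas":{"type":"array","items":{"type":"array","items":{"type":"number"}}},"hand":{"type":"number"}},"required":["deltas"]}

```bash
mkdir -p pics; ls
python3 - <<'E'
from workcell import ctrl
import cv2,numpy as np
o=ctrl.get_obs()
print({k:np.round(v,3) for k,v in o.items()}, ctrl.nose_length)
for n in ["side","top","wrist"]:
    c=ctrl.get_calibration(n); print(n,{k:np.round(v,3).tolist() for k,v in c.items()})
    im=ctrl.get_image(n); cv2.imwrite(f"pics/{n}0.png",im[:,:,::-1])
E
```

```text
pics
{'t': np.float64(0.0), 'qpos': array([-1.276,  0.424,  1.631,  0.   ,  1.089, -0.019]), 'qvel': array([ 0.001,  0.   ,  0.   , -0.001, -0.   , -0.001]), 'joint_torque': array([ 0.0000e+00, -5.4462e+01, -2.7367e+01,  6.4000e-02,  2.3000e-02,
       -0.0000e+00]), 'ee_pos': array([ 192.803, -593.981,  246.902]), 'orientation': array([ 2.052,  0.326, -2.053]), 'ft_force': array([-0.386, -0.495,  0.094]), 'moment': array([-0.013, -0.046, -0.005]), 'width': np.float64(87.858)} 25.0
side {'fx': 413.125, 'fy': 413.125, 'cx': 311.469, 'cy': 202.767, 'R': [[0.996, -0.086, -0.009], [-0.072, -0.765, -0.639], [0.048, 0.638, -0.769]], 't': [-584.841, 134.956, 1435.062]}
top {'fx': 368.669, 'fy': 368.669, 'cx': 322.398, 'cy': 203.294, 'R': [[-0.005, -1.0, 0.008], [-0.99, 0.004, -0.141], [0.141, -0.008, -0.99]], 't': [-17.595, 583.916, 1168.378]}
wrist {'fx': 309.707, 'fy': 309.707, 'cx': 313.779, 'cy': 199.598, 'R': [[0.309, -0.951, -0.002], [-0.915, -0.298, 0.274], [-0.261, -0.082, -0.962]], 't': [-623.821, -34.301, 390.73]}
```

View pics/side0.png

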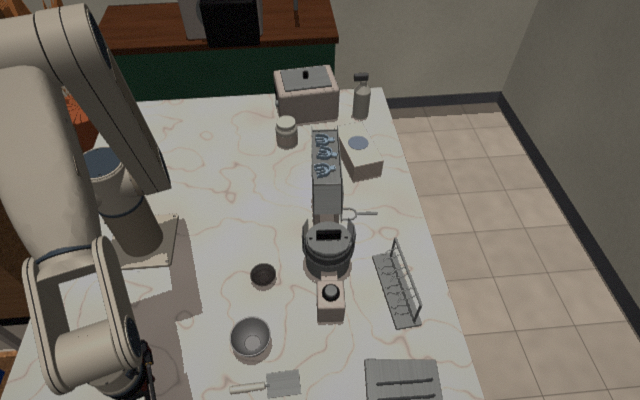

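View pics/top0.png

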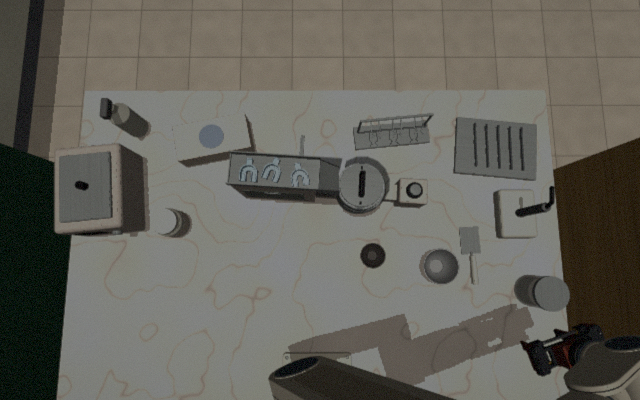

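View pics/wrist0.png

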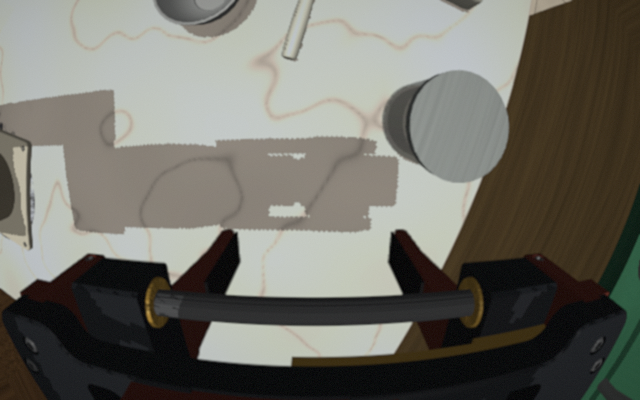

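```bash
cat > h.py <<'E'
from workcell import ctrl
import cv2,numpy as np
from scipy.spatial.transform import Rotation as Ro
def ray(n,u,v,c=None):
    c=c or ctrl.get_calibration(n); R=np.array(c['R']);t=np.array(c['t'])
    x=(u-c['cx'])/c['fx'];y=(v-c['cy'])/c['fy']
    if n=='wrist':
        r=np.hypot(x,y); s=np.sin(r)/r if r>1e-9 else 1
        d=np.array([x*s,y*s,np.cos(r)])
    else: d=np.array([x,y,1.])
    d=R.T@d; return -R.T@t, d/np.linalg.norm(d)
def atz(n,u,v,z,c=None):
    o,d=ray(n,u,v,c); return o+d*(z-o[2])/d[2]
def tri(rays):
    A=np.zeros((3,3));b=np.zeros(3)
    for o,d in rays:
        P=np.eye(3)-np.outer(d,d);A+=P;b+=P@o
    X=np.linalg.solve(A,b)
    return X,[np.linalg.norm((np.eye(3)-np.outer(d,d))@(X-o)) for o,d in rays]
def proj(n,X,c=None):
    c=c or ctrl.get_calibration(n); p=np.array(c['R'])@np.asarray(X,float)+c['t']
    if n=='wrist':
        r=np.hypot(p[0],p[1]);th=np.arctan2(r,p[2]);p=np.array([p[0]/r*th,p[1]/r*th])
    else: p=p[:2]/p[2]
    return np.array([p[0]*c['fx']+c['cx'],p[1]*c['fy']+c['cy']])
def shot(n,f,box=None,k=1):
    c=ctrl.get_calibration(n);im=ctrl.get_image(n)[:,:,::-1]
    cv2.imwrite(f"pics/{f}_raw.png",im)
    if box: x0,y0,x1,y1=box; im=cv2.resize(im[y0:y1,x0:x1],None,fx=k,fy=k,interpolation=cv2.INTER_CUBIC)
    cv2.imwrite(f"pics/{f}.png",im); return c
def state():
    o=ctrl.get_obs(); R=Ro.from_rotvec(o['orientation']).as_matrix()
    print('t',round(float(o['t']),2),'p',np.round(o['ee_pos'],1),'F',np.round(o['ft_force'],1),'w',round(float(o['width']),1),'q',np.round(o['qpos'],2)); print(np.round(R,3).tolist()); return o,R
def go(P,yaw_y=None):
    """tool-frame shift (mm) to P; yaw so that tool y aligns to world angle yaw_y (mod pi)"""
    o,R=state(); d=R.T@(np.asarray(P,float)-o['ee_pos']); 
    print('shift m',np.round(d/1000,4))
    if yaw_y is not None:
        u=R.T@np.array([np.cos(yaw_y),np.sin(yaw_y),0]); a=np.arctan2(u[2],u[1]); a=(a+np.pi/2)%np.pi-np.pi/2
        print('yaw',round(a,4))
E
python3 - <<'E'
import cv2
a=cv2.imread('pics/top0.png')[130:230,220:440];cv2.imwrite('pics/t0z.png',cv2.resize(a,None,fx=3.6,fy=3.6,interpolation=cv2.INTER_CUBIC))
a=cv2.imread('pics/side0.png')[110:330,270:390];cv2.imwrite('pics/s0z.png',cv2.resize(a,None,fx=2.7,fy=2.7,interpolation=cv2.INTER_CUBIC))
from h import *
print(atz('top',362,184,160),atz('top',413,189,110),atz('top',247,170,255),atz('top',271,170,255),atz('top',300,175,255))
state()
E
```

```text
[ 624.62452491 -137.40593968  160.        ] [ 618.0463602  -302.11630971  110.        ] [645.88048539 186.96366251 255.        ] [645.68943348 121.57977373 255.        ] [631.51543778  42.43026316 255.        ]
t 0.15 p [ 192.8 -594.1  247.1] F [-0.4  1.2 -0.1] w 87.7 q [-1.28  0.42  1.63  0.    1.09 -0.02]
[[-0.0, 0.309, -0.951], [0.001, -0.951, -0.309], [-1.0, -0.001, -0.0]]
```

View pics/t0z.png

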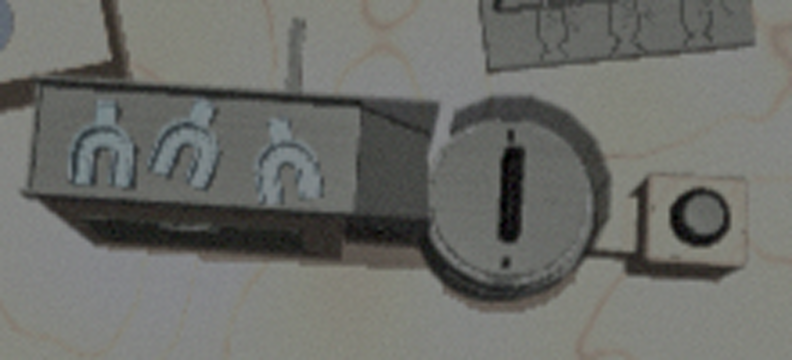

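View pics/s0z.png

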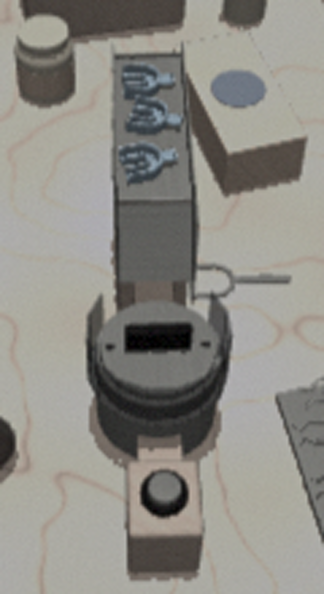

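>>> arm_command --pt "-0.05 0 0 0" --pt "-0.05 0 0 0" --pt "-0.05 0 0 0" --pt "0 -0.025 -0.046 0" --pt "0 -0.025 -0.046 0" --pt "0 -0.025 -0.046 0" --pt "0 -0.025 -0.046 0" --pt "0 -0.025 -0.046 0" --pt "0 -0.025 -0.046 0" --pt "0 -0.025 -0.046 0"

```text
t: 1.15
ee_pos: [434.6, -339.2, 401.4]
orientation: [2.061, 0.319, -2.06]
ft_force: [0.2, -0.8, 0.2]
width: 87.8
```

Run:
```python
from h import *
go([624,-137,420],np.radians(-92.3))
c=shot('wrist','w1'); o,R=state(); print(R.T@(ray('wrist',0,0,c)[0]-o['ee_pos']))
```

```text
t 1.15 p [ 434.6 -339.2  401.4] F [ 0.2 -0.8  0.2] w 87.8 q [-0.69  0.17  1.62  0.    1.35  0.58]
[[-0.001, 0.298, -0.955], [0.005, -0.955, -0.298], [-1.0, -0.005, -0.001]]
shift m [-0.0177 -0.1367 -0.2411]
yaw 0.3429
t 1.2 p [ 438.8 -334.5  401.4] F [ 1.6  1.8 -0.4] w 87.4 q [-0.68  0.17  1.62  0.01  1.35  0.59]
[[0.002, 0.302, -0.953], [0.008, -0.953, -0.302], [-1.0, -0.007, -0.004]]
[-136.51241613    3.22637277  -69.19597912]
```

View pics/w1.png

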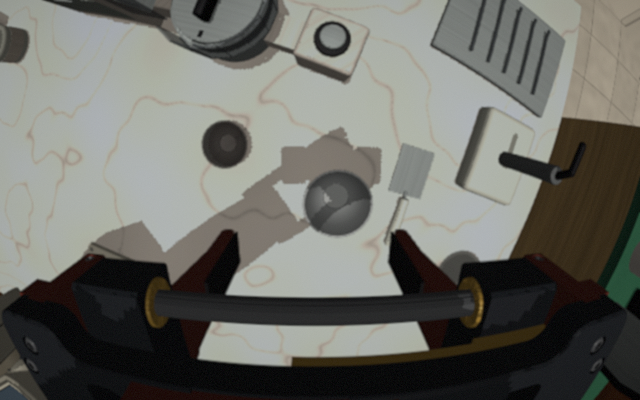

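>>> arm_command --pt "-0.005 -0.038 -0.042 0" --pt "-0.005 -0.038 -0.042 0" --pt "-0.005 -0.038 -0.042 0" --pt "-0.005 -0.038 -0.042 0" --pt "0 0 0 0.115" --pt "0 0 0 0.115" --pt "0 0 0 0.115" --pt "0 0 0 0"

```text
t: 2.0
ee_pos: [537.9, -161.0, 418.1]
orientation: [-2.193, 0.036, 2.197]
ft_force: [-0.4, -0.3, -0.2]
width: 88.1
```

Run:
```python
from h import *
c=shot('wrist','w2'); o,R=state()
np.save('pics/c2.npy',c,allow_pickle=True)
```

```text
t 2.05 p [ 537.9 -161.1  418. ] F [-0.4 -0.1 -0.3] w 88.3 q [-0.32  0.18  1.57  0.01  1.39  1.29]
[[-0.002, -0.039, -0.999], [0.01, -0.999, 0.039], [-1.0, -0.01, 0.002]]
```

View pics/w2.png

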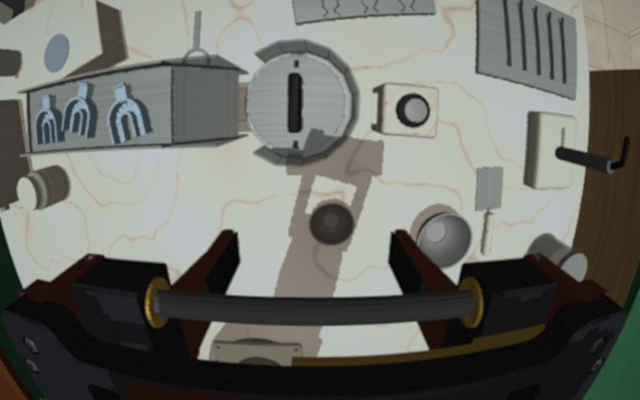

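Run:
```python
import cv2
a=cv2.imread('pics/w2_raw.png')[30:180,230:450];cv2.imwrite('pics/w2z.png',cv2.resize(a,None,fx=3.6,fy=3.6,interpolation=cv2.INTER_CUBIC))
a=cv2.imread('pics/w2_raw.png')[50:170,10:270];cv2.imwrite('pics/w2y.png',cv2.resize(a,None,fx=3,fy=3,interpolation=cv2.INTER_CUBIC))
```

```text
(no output)
```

View pics/w2z.png

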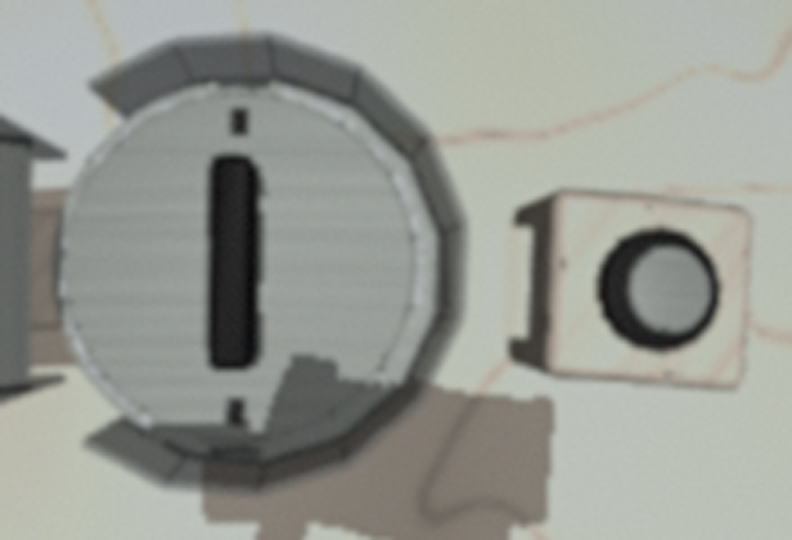

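View pics/w2y.png

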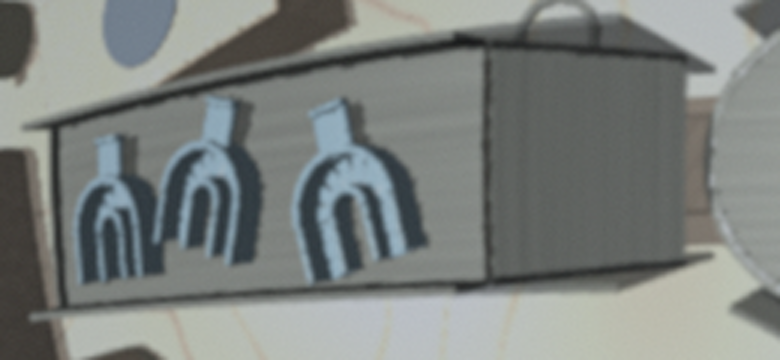

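Run:
```python
from h import *
c=np.load('pics/c2.npy',allow_pickle=True).item()
def W(u,v): return ray('wrist',u,v,c)
def T(u,v): return ray('top',u,v)
print('bar',tri([W(294.2,102.8),T(362.2,183.6)]))
print('btn',tri([W(416.7,110),T(415.8,190)]))
# bar axis ends top plane z~168
for z in (166,172):
  a=atz('wrist',230+233/3.6,30+157/3.6,z,c);b=atz('wrist',230+231/3.6,30+366/3.6,z,c);print(a,b,np.degrees(np.arctan2(*(a-b)[[1,0]])),np.hypot(*(a-b)[:2]))
# ledge edge in wrist at z243
for p in [(490,45),(490,275)]:
  print('edge',atz('wrist',10+p[0]/3,50+p[1]/3,243,c))
for p in [(361,103),(358,212),(40,82),(30,192)]:
  print('top ledge',atz('top',220+p[0]/3.6,130+p[1]/3.6,250))
```

```text
bar (array([ 626.27865871, -137.81758166,  159.45596058]), [np.float64(0.4316053249733372), np.float64(0.43160532497313475)])
btn (array([ 615.0170106 , -311.21593564,  110.29142004]), [np.float64(0.5729560967654647), np.float64(0.5729560967654679)])
[ 663.25564724 -140.29730259  166.        ] [ 590.09119466 -136.20057797  166.        ] -3.2048375317195537 73.27905754412525
[ 662.46827655 -140.69007968  172.        ] [ 590.43352302 -136.65661072  172.        ] -3.2048375317195537 72.1475889319412
edge [677.5325002  -15.78737333 243.        ]
edge [594.08357906  -9.56354278 243.        ]
top ledge [678.61512586 -13.02559834 250.        ]
top ledge [593.80656991 -10.4188177  250.        ]
top ledge [695.81237273 232.89581353 250.        ]
top ledge [610.01797669 237.86993185 250.        ]
```

>>> arm_command --pt "0 -0.013 -0.044 0.03" --pt "0 -0.013 -0.044 0" --pt "0.05 0 0 0" --pt "0.05 0 0 0" --pt "0.05 0 0 0" --pt "0.02 0 0 0" --pt "0 0 0 0"

```text
t: 2.75
ee_pos: [631.5, -140.9, 245.2]
orientation: [-2.196, 0.047, 2.187]
ft_force: [0.6, 0.2, -0.7]
width: 87.8
```

Run:
```python
from h import *
go([626.5,-138.5,168],np.radians(-93.6))
c=shot('wrist','w3'); np.save('pics/c3.npy',c,allow_pickle=True)
```

```text
t 2.75 p [ 631.5 -140.9  245.2] F [ 0.6  0.2 -0.7] w 87.8 q [-0.24  0.46  1.58  0.01  1.1   1.38]
[[0.004, -0.051, -0.999], [0.008, -0.999, 0.051], [-1.0, -0.008, -0.004]]
shift m [ 0.0772 -0.0015  0.0054]
yaw 0.0122
```

View pics/w3.png

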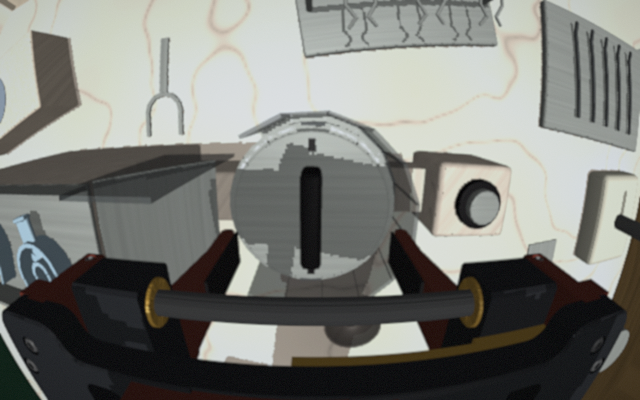

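Run:
```python
from h import *
import cv2
a=cv2.imread('pics/w3_raw.png')[120:300,220:420];cv2.imwrite('pics/w3z.png',cv2.resize(a,None,fx=3.3,fy=3.3,interpolation=cv2.INTER_CUBIC))
c=np.load('pics/c2.npy',allow_pickle=True).item();d=np.load('pics/c3.npy',allow_pickle=True).item()
print(tri([ray('wrist',294.7,73.4,c),ray('wrist',312,168,d)]),tri([ray('wrist',294.2,131.9,c),ray('wrist',311,270,d)]))
```

```text
(array([ 665.32081211, -140.02012636,  152.98988382]), [np.float64(0.5953833055235612), np.float64(0.5953833055235638)]) (array([ 590.11884749, -136.42918165,  171.87223879]), [np.float64(0.243917977194886), np.float64(0.24391797719492056)])
```

View pics/w3z.png

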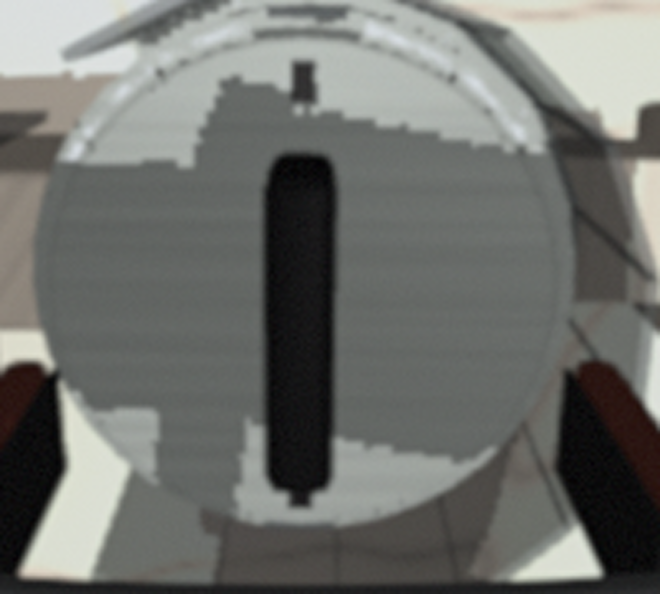

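>>> arm_command --pt "0.03 -0.001 0.004 0.01" --pt "0.03 0 0 0" --pt "0.015 0 0 0" --pt "0 0 0 0"

```text
t: 3.2
ee_pos: [633.3, -141.7, 177.7]
orientation: [-2.209, 0.057, 2.171]
ft_force: [-0.2, 0.3, 0.2]
width: 87.7
```

>>> arm_command --pt "0 0 0 0" --pt "0 0 0 0" --pt "0 0 0 0" --pt "0 0 0 0" --pt "0 0 0 0" --pt "0 0 0 0" --hand 0.005

```text
t: 3.8
ee_pos: [637.2, -142.8, 185.1]
orientation: [-2.222, 0.058, 2.161]
ft_force: [-0.5, 0.3, -0.3]
width: 43.7
```

Run:
```python
from h import *
go([627,-138.5,168],np.radians(-93.6))
```

```text
t 3.8 p [ 637.2 -142.8  185.1] F [-0.5  0.3 -0.3] w 43.7 q [-0.24  0.52  1.63  0.01  0.96  1.38]
[[0.028, -0.056, -0.998], [0.002, -0.998, 0.056], [-1.0, -0.004, -0.028]]
shift m [ 0.0169 -0.0037  0.0109]
yaw 0.0068
```

>>> arm_command --pt "0.017 -0.003 0.01 0"

```text
t: 3.9
ee_pos: [630.3, -140.0, 170.2]
orientation: [-2.229, 0.06, 2.155]
ft_force: [-1.0, 0.2, -0.4]
width: 35.3
```

>>> arm_command --pt "0 0 0 0"

```text
t: 4.0
ee_pos: [628.0, -139.3, 168.2]
orientation: [-2.223, 0.059, 2.16]
ft_force: [-0.5, 0.2, -0.5]
width: 27.6
```

Run:
```python
from h import *
go([627,-138.5,168],np.radians(-93.6))
```

```text
t 4.0 p [ 628.  -139.3  168.2] F [-0.5  0.2 -0.5] w 27.6 q [-0.24  0.53  1.66  0.01  0.92  1.38]
[[0.029, -0.056, -0.998], [0.002, -0.998, 0.056], [-1.0, -0.003, -0.029]]
shift m [ 0.0001 -0.0007  0.001 ]
yaw 0.0068
```

>>> arm_command --pt "0 0 0 0" --pt "0.001 0 0 0" --pt "0.001 0 0 0"

```text
t: 4.3
ee_pos: [629.0, -139.4, 167.5]
orientation: [-2.224, 0.059, 2.159]
ft_force: [-1.4, 0.8, 1.4]
width: 16.1
```

Run:
```python
from h import *
go([627,-138.5,168],np.radians(-93.6))
```

```text
t 4.3 p [ 629.  -139.4  167.5] F [-1.4  0.8  1.4] w 16.1 q [-0.24  0.53  1.66  0.01  0.92  1.38]
[[0.03, -0.056, -0.998], [0.002, -0.998, 0.056], [-1.0, -0.003, -0.03]]
shift m [-0.0005 -0.0008  0.002 ]
yaw 0.0067
```

>>> arm_command --pt "0 0 0 0" --pt "-0.002 0 0 0" --pt "-0.002 0 0 0"

```text
t: 4.6
ee_pos: [629.0, -139.3, 171.8]
orientation: [-2.224, 0.059, 2.159]
ft_force: [0.3, 1.1, -1.6]
width: 15.8
```

Run:
```python
from h import *
go([627,-138.5,168],np.radians(-93.6))
```

```text
t 4.6 p [ 629.  -139.3  171.8] F [ 0.3  1.1 -1.6] w 15.8 q [-0.24  0.53  1.66  0.01  0.93  1.38]
[[0.03, -0.056, -0.998], [0.002, -0.998, 0.056], [-1.0, -0.004, -0.029]]
shift m [ 0.0037 -0.0007  0.0022]
yaw 0.0066
```

>>> arm_command --pt "-0.004 0 0 0" --pt "-0.004 0 0 0"

```text
t: 4.8
ee_pos: [628.8, -139.4, 179.9]
orientation: [-2.223, 0.058, 2.159]
ft_force: [0.2, 0.3, -2.0]
width: 16.0
```

Run:
```python
from h import *
o,R=state()
c=shot('wrist','w4')
shot('side','s4',(270,180,390,300),5)
```

```text
t 4.8 p [ 628.8 -139.4  179.9] F [ 0.2  0.3 -2. ] w 16.0 q [-0.24  0.52  1.65  0.01  0.94  1.38]
[[0.029, -0.056, -0.998], [0.002, -0.998, 0.056], [-1.0, -0.004, -0.029]]
```

View pics/w4.png

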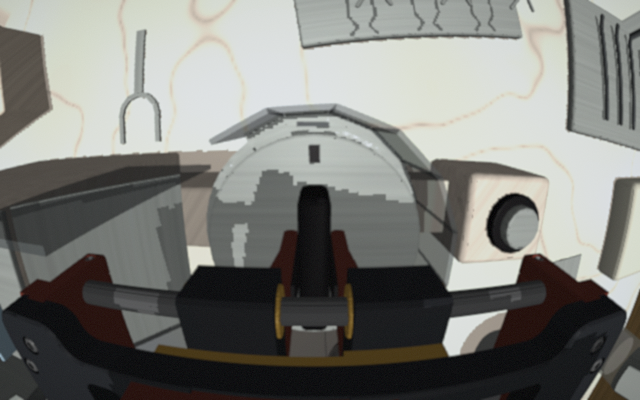

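View pics/s4.png

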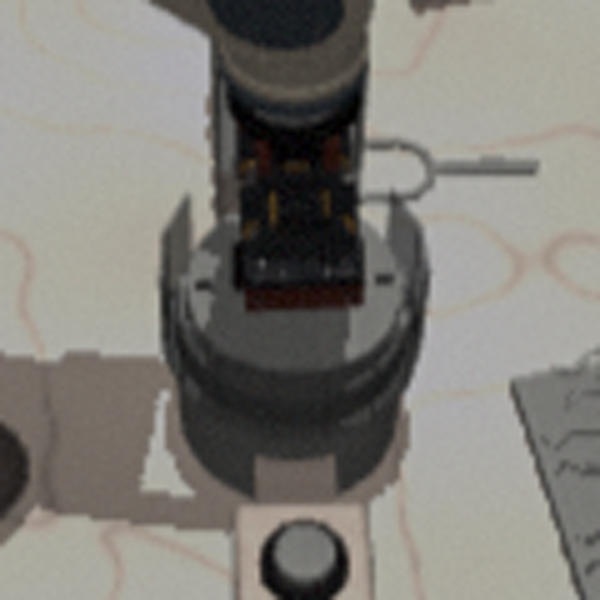

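>>> arm_command --pt "-0.03 0 0 0" --pt "-0.03 0 0 0" --pt "-0.03 0 0 0" --pt "-0.01 0 0 0"

```text
t: 5.3
ee_pos: [624.7, -139.7, 280.9]
orientation: [-2.219, 0.058, 2.164]
ft_force: [0.5, -0.4, -1.2]
width: 16.2
```

Run:
```python
from h import *
for p in [(290,255),(300,260),(372,255),(440,266),(472,285)]: print(p,atz('top',*p,0))
go([430,40,280],np.radians(-93.6))
```

```text
(290, 255) [416.40353657  88.1952815    0.        ]
(300, 260) [399.80144605  54.88296923   0.        ]
(372, 255) [ 415.10580535 -184.86704311    0.        ]
(440, 266) [ 377.83423439 -410.21948812    0.        ]
(472, 285) [ 315.45650739 -513.04743754    0.        ]
t 5.3 p [ 624.7 -139.7  280.9] F [ 0.5 -0.4 -1.2] w 16.2 q [-0.24  0.4   1.58  0.01  1.13  1.38]
[[0.025, -0.056, -0.998], [0.002, -0.998, 0.056], [-1.0, -0.004, -0.025]]
shift m [-0.0035 -0.1685  0.2044]
yaw 0.0067
```

>>> arm_command --pt "0 0 0.045 0" --pt "0 0 0.045 0" --pt "0 0 0.045 0" --pt "0 -0.035 0.016 0" --pt "0 -0.035 0.016 0" --pt "0 -0.035 0.016 0" --pt "0 -0.035 0.004 0" --pt "0 0 0 0"

```text
t: 6.1
ee_pos: [437.5, 13.1, 272.4]
orientation: [-2.219, 0.065, 2.161]
ft_force: [0.3, -0.5, -1.8]
width: 15.9
```

Run:
```python
from h import *
go([440,0,51],np.radians(-93.6))
shot('side','s5')
```

```text
t 6.1 p [437.5  13.1 272.4] F [ 0.3 -0.5 -1.8] w 15.9 q [0.   0.1  2.02 0.   1.   1.63]
[[0.027, -0.061, -0.998], [0.001, -0.998, 0.061], [-1.0, -0.002, -0.026]]
shift m [0.2214 0.0134 0.0026]
yaw 0.002
```

View pics/s5.png

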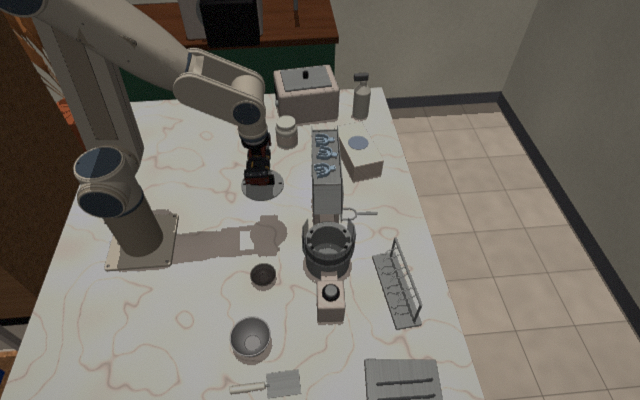

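>>> arm_command --pt "0.045 0 0 0" --pt "0.045 0 0 0" --pt "0.045 0 0 0" --pt "0.045 0 0 0" --pt "0.02 0 0 0" --pt "0 0 0 0"

```text
t: 6.75
ee_pos: [448.7, 7.3, 66.8]
orientation: [-2.23, 0.068, 2.151]
ft_force: [-0.6, 0.2, -1.7]
width: 15.8
```

Run:
```python
from h import *
go([440,10,51],np.radians(-93.6))
```

```text
t 6.75 p [448.7   7.3  66.8] F [-0.6  0.2 -1.7] w 15.8 q [-0.01  0.49  2.13 -0.    0.49  1.63]
[[0.036, -0.061, -0.997], [-0.002, -0.998, 0.061], [-0.999, -0.0, -0.036]]
shift m [ 0.0155 -0.0022  0.0094]
yaw 0.0016
```

>>> arm_command --pt "0.006 0 0 0" --pt "0.005 0 0 0" --pt "0.003 0 0 0"

```text
t: 7.05
ee_pos: [451.0, 5.7, 53.6]
orientation: [-2.233, 0.07, 2.147]
ft_force: [0.3, -0.2, -2.5]
width: 16.1
```

>>> arm_command --pt "0.003 0 0 0"

```text
t: 7.15
ee_pos: [452.0, 5.6, 51.7]
orientation: [-2.235, 0.07, 2.144]
ft_force: [-9.3, 1.1, 43.9]
width: 16.0
```

>>> arm_command --pt "0.002 0 0 0"

```text
t: 7.25
ee_pos: [452.1, 5.6, 51.6]
orientation: [-2.235, 0.07, 2.144]
ft_force: [-13.2, 0.6, 44.0]
width: 15.9
```

>>> arm_command --pt "0 0 0 0" --pt "0 0 0 0" --pt "0 0 0 0" --pt "0 0 0 0" --hand 0.06

```text
t: 7.65
ee_pos: [454.8, 5.7, 54.9]
orientation: [-2.244, 0.069, 2.135]
ft_force: [-0.1, 0.7, 0.6]
width: 44.5
```

>>> arm_command --pt "-0.03 0 0 0" --pt "-0.04 0 0 0" --pt "-0.045 0 0 0" --pt "-0.045 0 0 0" --pt "-0.045 0 0 0" --pt "-0.045 0 0 0" --pt "-0.045 0 0 0" --pt "0 0 0 0"

```text
t: 8.45
ee_pos: [439.5, 6.6, 360.6]
orientation: [-2.241, 0.069, 2.139]
ft_force: [0.2, -0.1, -0.7]
width: 60.1
```

Run:
```python
from h import *
o,R=state()
c=shot('wrist','w6'); np.save('pics/c6.npy',c,allow_pickle=True)
shot('top','t6',(200,130,440,310),3.3)
```

```text
t 8.45 p [439.5   6.6 360.6] F [ 0.2 -0.1 -0.7] w 60.1 q [-0.01 -0.01  1.91 -0.    1.19  1.62]
[[0.047, -0.062, -0.997], [-0.003, -0.998, 0.062], [-0.999, -0.0, -0.047]]
```

View pics/w6.png

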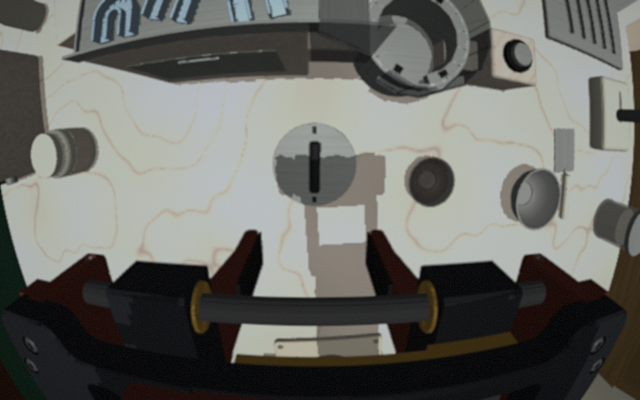

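View pics/t6.png

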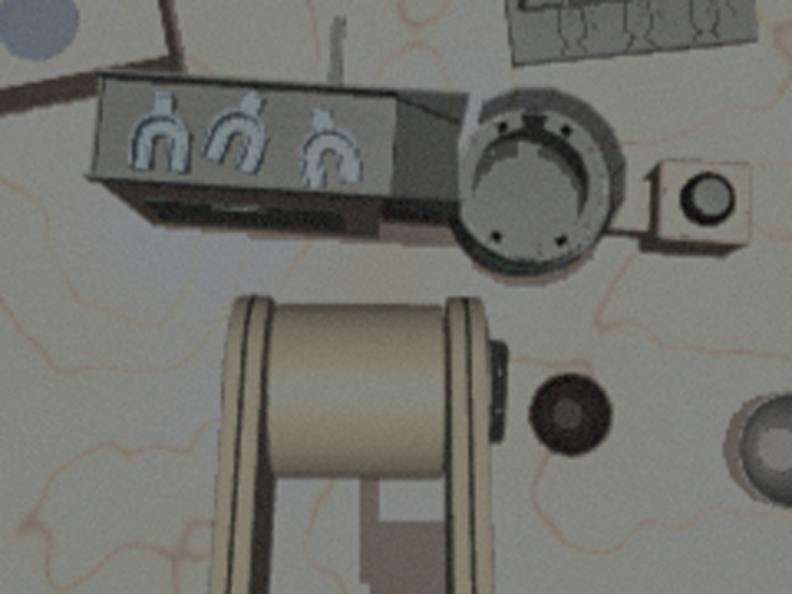

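```bash
cat >> h.py <<'E'
O=np.array([627,-140.3]);TH=np.radians(-4.0)
X_=np.array([np.cos(TH),np.sin(TH)]);Y_=np.array([-np.sin(TH),np.cos(TH)])
def st(P): d=np.asarray(P)[:2]-O; return np.round([d@X_,d@Y_],1)
def ws(x,y): return O+x*X_+y*Y_
E
python3 - <<'E'
from h import *
def t6(x,y,z): return st(atz('top',200+x/3.3,130+y/3.3,z))
print('back tray rear',t6(130,165,255),t6(152,95,255),'front',t6(190,165,250))
print('lip',t6(97,80,267),t6(90,178,267),'edge',t6(395,97,267),t6(392,193,267))
print('mid',t6(205,150,250),t6(265,165,250),'fronttray',t6(303,155,255),t6(360,175,250))
for y in(378,128):
  for x in(-42.5,42.5):
    for z in (243,267): print(x,y,z,np.round((proj('top',[*ws(x,y),z])-[200,130])*3.3))
go([*ws(0,366),360],np.radians(-4))
E
```

```text
back tray rear [-33.1 345.8] [ 27.1 333.3] front [-28.8 297.5]
lip [ 33.7 376.8] [-48.2 374.2] edge [ 35.8 131.7] [-44.3 128.9]
mid [-15.3 286.2] [-24.7 235.6] fronttray [-15.2 204.4] [-27.8 156.5]
-42.5 378 243 [ 93. 177.]
-42.5 378 267 [ 86. 171.]
42.5 378 243 [104.  78.]
42.5 378 267 [97. 70.]
-42.5 128 243 [393. 196.]
-42.5 128 267 [393. 191.]
42.5 128 243 [400.  97.]
42.5 128 267 [400.  89.]
t 8.55 p [437.1   6.6 355.4] F [-0.2  0.  -0.9] w 60.2 q [-0.01 -0.01  1.92 -0.    1.19  1.62]
[[0.038, -0.062, -0.997], [-0.002, -0.998, 0.062], [-0.999, 0.0, -0.038]]
shift m [ 0.0031 -0.2311 -0.2016]
yaw -1.5628
```

>>> arm_command --pt "0 -0.033 -0.028 0" --pt "0 -0.033 -0.028 0" --pt "0 -0.033 -0.028 0" --pt "0 -0.033 -0.028 0" --pt "0 -0.033 -0.028 0" --pt "0 -0.033 -0.028 0" --pt "0 -0.03 -0.026 0" --pt "0 0 0 0" --hand 0.015

```text
t: 9.35
ee_pos: [644.6, 228.3, 337.0]
orientation: [-2.203, 0.083, 2.185]
ft_force: [0.2, -0.9, 1.1]
width: 15.2
```

>>> arm_command --pt "0 0 0 -0.145" --pt "0 0 0 -0.145" --pt "0 0 0 -0.145" --pt "0 0 0 -0.145" --pt "0 0 0 -0.145" --pt "0 0 0 -0.145" --pt "0 0 0 -0.145" --pt "0 0 0 -0.145" --pt "0 0 0 -0.145" --pt "0 0 0 -0.145"

```text
t: 10.35
ee_pos: [630.1, 219.3, 307.2]
orientation: [1.27, 1.144, -1.35]
ft_force: [-0.9, -0.1, 0.2]
width: 15.3
```

Run:
```python
from h import *
go([*ws(-8,362),300],np.radians(-4))
```

```text
t 10.35 p [630.1 219.3 307.2] F [-0.9 -0.1  0.2] w 15.3 q [ 0.32  0.45  1.45 -0.02  1.29  0.47]
[[-0.037, 0.99, -0.137], [-0.028, -0.138, -0.99], [-0.999, -0.033, 0.033]]
shift m [ 0.0066  0.014  -0.0043]
yaw -0.0673
```

>>> arm_command --pt "-0.003 0.014 -0.004 -0.067" --pt "0 0 0 0"

```text
t: 10.55
ee_pos: [641.6, 219.2, 304.7]
orientation: [1.212, 1.186, -1.305]
ft_force: [0.4, -0.0, 0.5]
width: 15.4
```

Run:
```python
from h import *
go([*ws(-8,362),300],np.radians(-4))
c=shot('wrist','w7')
shot('side','s7',(270,80,390,200),5)
go([*ws(-8,362),300],np.radians(-4))
```

```text
t 10.55 p [641.6 219.2 304.7] F [ 0.4 -0.   0.5] w 15.4 q [ 0.32  0.47  1.42 -0.02  1.31  0.39]
[[-0.045, 0.997, -0.065], [-0.031, -0.066, -0.997], [-0.999, -0.043, 0.034]]
shift m [ 0.0045  0.0027 -0.0025]
yaw 0.0052
t 10.65 p [640.5 219.2 304.6] F [-0.7  0.9 -1.1] w 15.0 q [ 0.32  0.47  1.42 -0.02  1.31  0.39]
[[-0.046, 0.997, -0.067], [-0.031, -0.068, -0.997], [-0.998, -0.044, 0.034]]
shift m [ 0.0043  0.0038 -0.0026]
yaw 0.0028
```

View pics/w7.png

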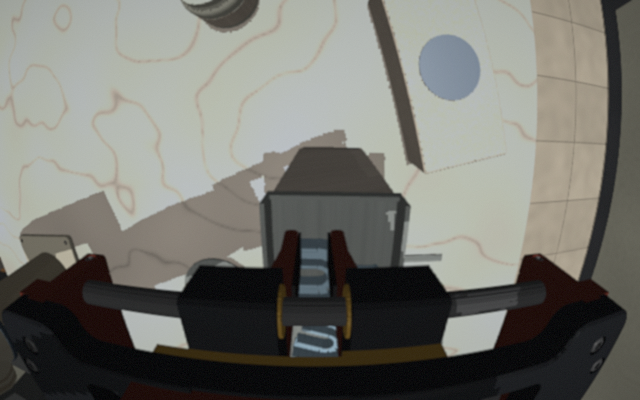

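View pics/s7.png

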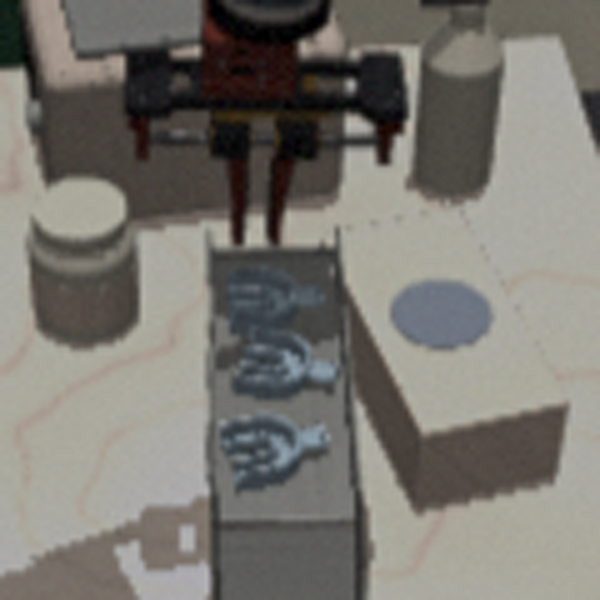

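>>> arm_command --pt "0 0.004 -0.004 0" --pt "0.012 0 0 0" --pt "0.01 0 0 0" --pt "0 0 0 0"

```text
t: 11.05
ee_pos: [641.7, 221.7, 278.5]
orientation: [1.213, 1.185, -1.314]
ft_force: [0.7, 0.2, 0.1]
width: 15.0
```

Run:
```python
from h import *
o,R=state(); print(st(o['ee_pos']),st(o['ee_pos']+25*R[:,0]),o['ee_pos']+25*R[:,0])
c=shot('wrist','w8')
shot('side','s8',(290,100,370,180),7)
```

```text
t 11.05 p [641.7 221.7 278.5] F [0.7 0.2 0.1] w 15.0 q [ 0.32  0.5   1.43 -0.02  1.27  0.4 ]
[[-0.05, 0.996, -0.071], [-0.032, -0.072, -0.997], [-0.998, -0.047, 0.036]]
[-10.6 362.1] [-11.8 361.2] [640.46118624 220.86969612 253.59200323]
```

View pics/s8.png

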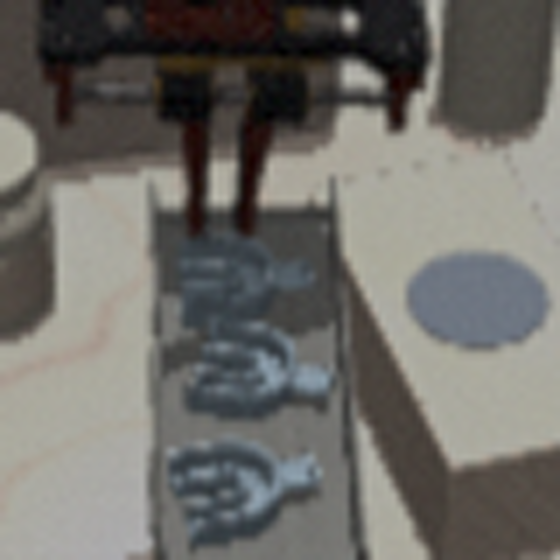

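>>> arm_command --pt "0.006 0.003 0 0" --pt "0 0 0 0" --pt "0 0 0.008 0" --pt "0 0 0.008 0" --pt "0 0 0.008 0"

```text
t: 11.65
ee_pos: [644.1, 196.9, 275.3]
orientation: [1.215, 1.184, -1.309]
ft_force: [-0.6, 0.1, -0.4]
width: 14.8
```

```bash
cat > q.py <<'E'
from h import *
o,R=state(); print('tcp st',st(o['ee_pos']),'tip st',st(o['ee_pos']+25*R[:,0]),'tipz',round(float((o['ee_pos']+25*R[:,0])[2]),1))
E
python3 q.py
```

```text
t 11.65 p [644.1 196.9 275.3] F [-0.6  0.1 -0.4] w 14.8 q [ 0.29  0.49  1.45 -0.02  1.25  0.36]
[[-0.046, 0.997, -0.07], [-0.031, -0.071, -0.997], [-0.998, -0.044, 0.034]]
tcp st [ -6.5 337.6] tip st [ -7.6 336.7] tipz 250.3
```

>>> arm_command --pt "0.003 0 0.008 0" --pt "0.001 0 0.01 0" --pt "0.001 0 0.01 0" --pt "0.001 0 0.01 0" --pt "0 0 0.01 0"

```text
t: 12.15
ee_pos: [640.3, 144.1, 271.5]
orientation: [1.217, 1.183, -1.309]
ft_force: [0.5, 0.4, -0.3]
width: 15.4
```

```bash
python3 q.py
python3 - <<'E'
from h import *
shot('top','t9',(200,130,440,310),3.3)
shot('side','s9',(290,100,370,180),7)
E
```

```text
t 12.15 p [640.3 144.1 271.5] F [ 0.5  0.4 -0.3] w 15.4 q [ 0.21  0.47  1.5  -0.02  1.22  0.29]
[[-0.045, 0.997, -0.071], [-0.03, -0.072, -0.997], [-0.999, -0.042, 0.033]]
tcp st [ -6.6 284.6] tip st [ -7.7 283.8] tipz 246.5
```

View pics/s9.png

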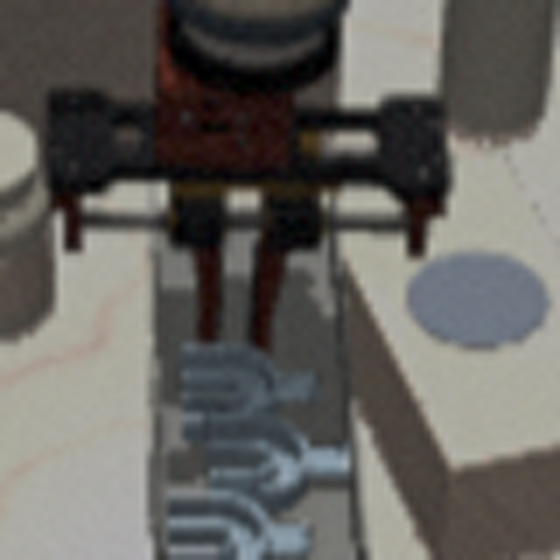

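Chain is pushing cleanly: the three trays sit against each other ahead of the fingers. Continue.

>>> arm_command --pt "0 0 0.01 0" --pt "0 0 0.01 0" --pt "0 0 0.01 0" --pt "0 0 0.01 0" --pt "0 0 0 0"

```text
t: 12.75
ee_pos: [637.1, 100.1, 272.8]
orientation: [1.217, 1.182, -1.31]
ft_force: [-0.2, -0.5, 0.8]
width: 15.3
```

```bash
python3 q.py
python3 - <<'E'
from h import *
shot('side','s10',(270,110,390,290),4)
E
```

```text
t 12.75 p [637.1 100.1 272.8] F [-0.2 -0.5  0.8] w 15.3 q [ 0.15  0.45  1.53 -0.03  1.21  0.23]
[[-0.045, 0.996, -0.072], [-0.031, -0.073, -0.997], [-0.999, -0.043, 0.034]]
tcp st [ -6.7 240.5] tip st [ -7.7 239.7] tipz 247.9
```

View pics/s10.png

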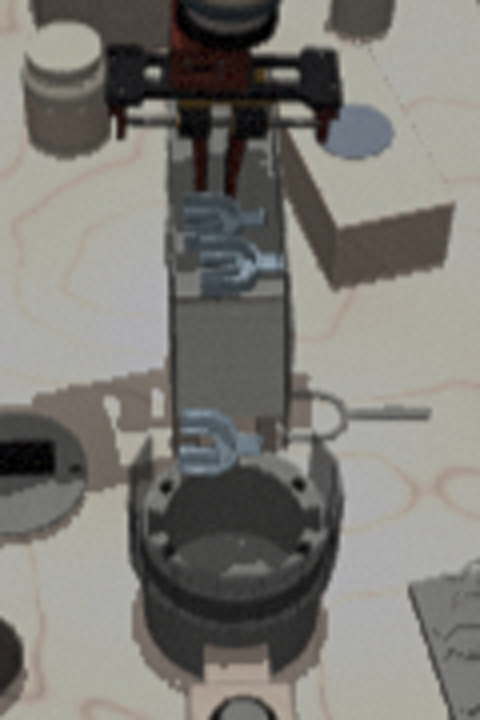

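>>> arm_command --pt "0.001 0 0.004 0" --pt "0.001 0 0.008 0" --pt "0 0 0.008 0" --pt "0 0 0.008 0" --pt "0 0 0.008 0" --pt "0 0 0.003 0"

```text
t: 13.4
ee_pos: [634.1, 59.3, 272.0]
orientation: [1.217, 1.183, -1.309]
ft_force: [-0.2, 0.5, 0.2]
width: 15.1
```

```bash
python3 q.py
python3 - <<'E'
from h import *
shot('side','s11',(270,110,390,290),4)
E
```

```text
t 13.4 p [634.1  59.3 272. ] F [-0.2  0.5  0.2] w 15.1 q [ 0.09  0.44  1.55 -0.03  1.2   0.17]
[[-0.045, 0.997, -0.07], [-0.03, -0.072, -0.997], [-0.999, -0.043, 0.033]]
tcp st [ -6.9 199.6] tip st [ -7.9 198.8] tipz 247.1
```

View pics/s11.png

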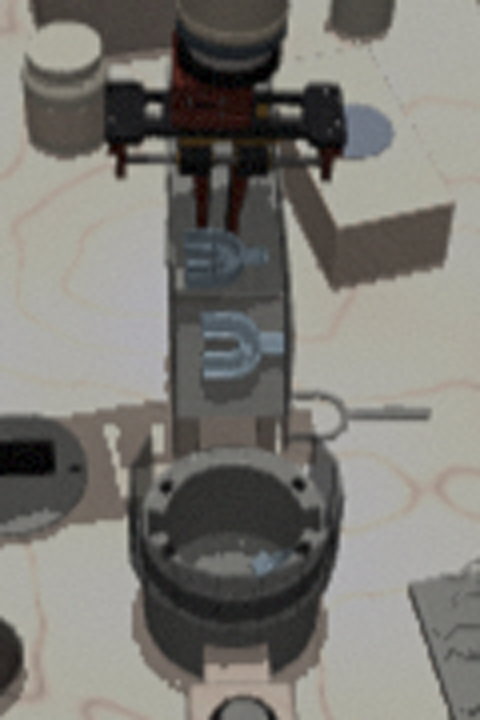

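>>> arm_command --pt "0 0 0.004 0" --pt "0 0 0.008 0" --pt "0 0 0.008 0" --pt "0 0 0.008 0" --pt "0 0 0.008 0" --pt "0 0 0.008 0" --pt "0 0 0.004 0"

```text
t: 14.15
ee_pos: [630.5, 7.4, 273.9]
orientation: [1.216, 1.183, -1.308]
ft_force: [0.4, 0.5, -0.5]
width: 15.3
```

```bash
python3 q.py
python3 - <<'E'
from h import *
shot('side','s12',(270,110,390,290),4)
E
```

```text
t 14.15 p [630.5   7.4 273.9] F [ 0.4  0.5 -0.5] w 15.3 q [ 0.01  0.42  1.56 -0.03  1.2   0.09]
[[-0.045, 0.997, -0.07], [-0.03, -0.071, -0.997], [-0.999, -0.042, 0.033]]
tcp st [ -6.8 147.5] tip st [ -7.9 146.7] tipz 248.9
```

View pics/s12.png

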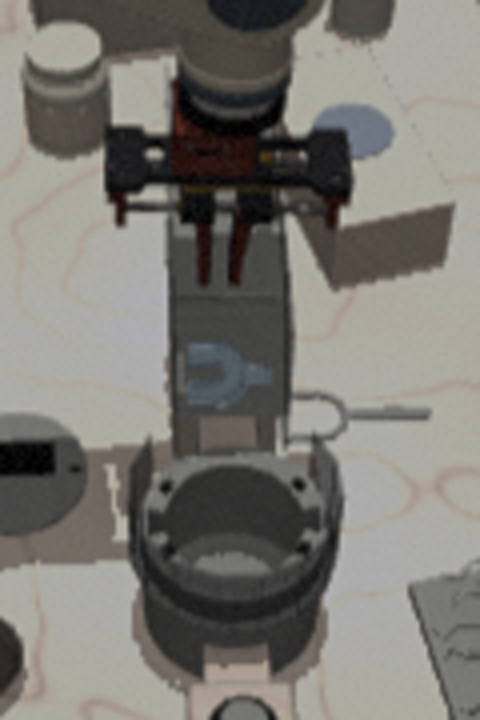

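>>> arm_command --pt "-0.03 0 0 0" --pt "-0.04 0 0 0" --pt "-0.04 0 0 0" --pt "-0.02 0 0 0" --pt "0 0 0.02 0" --pt "0 0 0.04 0" --pt "0 0 0.04 0" --pt "0 0 0.03 0" --pt "0 0 0 0"

```text
t: 15.1
ee_pos: [627.1, -121.7, 413.7]
orientation: [1.214, 1.184, -1.306]
ft_force: [-1.2, 0.4, 0.4]
width: 14.8
```

```bash
python3 q.py
python3 - <<'E'
from h import *
shot('wrist','w13')
shot('side','s13',(270,110,390,290),4)
E
```

```text
t 15.1 p [ 627.1 -121.7  413.7] F [-1.2  0.4  0.4] w 14.8 q [-0.19  0.33  1.39 -0.04  1.46 -0.12]
[[-0.044, 0.997, -0.067], [-0.031, -0.068, -0.997], [-0.999, -0.042, 0.034]]
tcp st [-1.2 18.6] tip st [-2.3 17.7] tipz 388.7
```

View pics/s13.png

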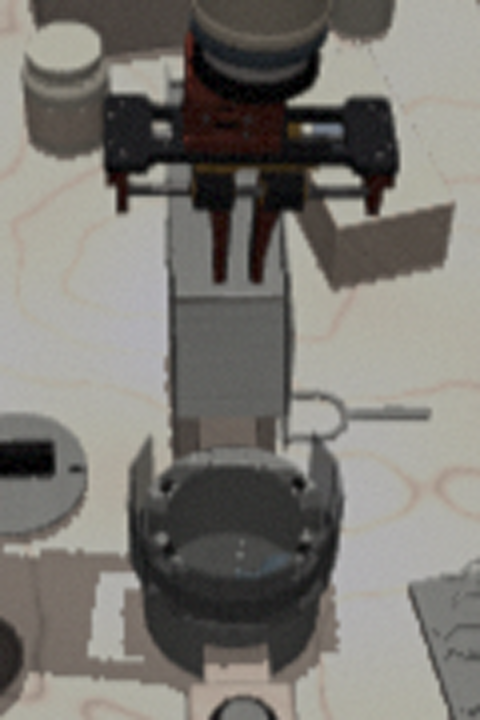

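View pics/w13.png

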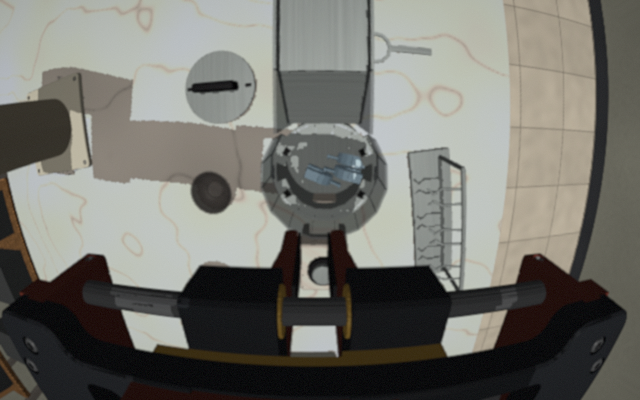

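Run:
```python
from h import *
c=shot('wrist','w14',(250,110,400,250),4.5); np.save('pics/c14.npy',c,allow_pickle=True)
```

```text
(no output)
```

View pics/w14.png

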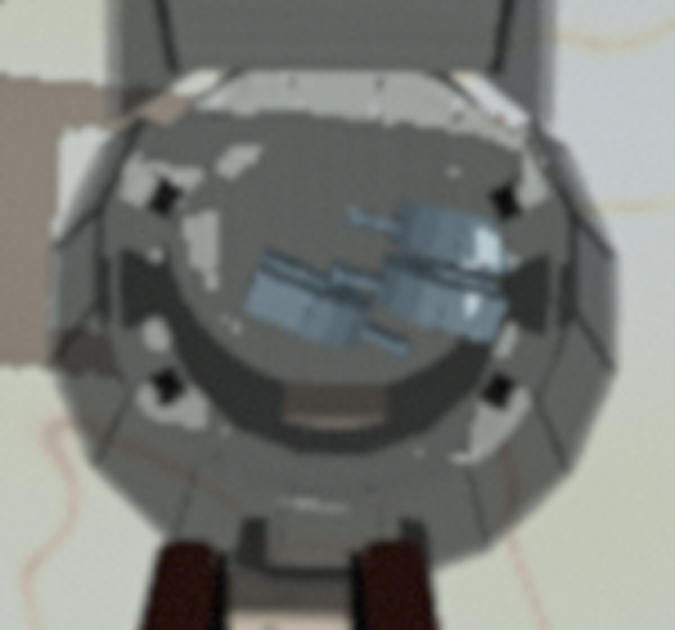

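```bash
python3 - <<'E'
from h import *
c=np.load('pics/c14.npy',allow_pickle=True).item()
f=lambda x,y,z:atz('wrist',250+x/4.5,110+y/4.5,z,c)
B=np.array([f(165,195,132),f(505,202,132),f(167,386,132),f(500,386,132)]);print(np.round(B,1),B.mean(0))
for a,b in((0,1),(2,3)): v=B[b]-B[a];print('yawx',np.degrees(np.arctan2(v[1],v[0])),np.hypot(*v[:2]))
for a,b in((2,0),(3,1)): v=B[b]-B[a];print('yawy',np.degrees(np.arctan2(v[1],v[0]))-90,np.hypot(*v[:2]))
L=f(124,288,125);Rr=f(550,290,125);print('slots',L,Rr,(L+Rr)/2,np.degrees(np.arctan2(*(Rr-L)[[1,0]])),np.hypot(*(L-Rr)[:2]))
# same in top t6
g=lambda x,y,z:atz('top',200+x/3.3,130+y/3.3,z)
B=np.array([g(502,128,132),g(566,131,132),g(497,236,132),g(560,240,132)]);print(np.round(B,1),B.mean(0))
# side s13
h=lambda x,y,z:atz('side',270+x/4,110+y/4,z)
B=np.array([h(168,485,132),h(300,484,132),h(168,549,132),h(303,549,132)]);print(np.round(B,1),B.mean(0))
v=B[1]-B[0];print(np.degrees(np.arctan2(v[1],v[0])));v=B[3]-B[2];print(np.degrees(np.arctan2(v[1],v[0])))
# lid
s=lambda x,y,z:atz('wrist',x,y,z,c)
print('lid bar',s(192,88,55),s(236,84,55))
E
python3 -c "
import cv2
a=cv2.imread('pics/w14_raw.png')[40:140,170:280];cv2.imwrite('pics/w14l.png',cv2.resize(a,None,fx=6,fy=6,interpolation=cv2.INTER_CUBIC))"
```

```text
[[ 578.2 -103.4  132. ]
 [ 680.8 -111.3  132. ]
 [ 573.5 -163.8  132. ]
 [ 677.7 -169.3  132. ]] [ 627.54127088 -136.97850328  132.        ]
yawx -4.400526769532153 102.84762751369963
yawx -3.0262657315554313 104.291144559169
yawy -4.474738754320384 60.5568965056639
yawy -3.0831494834905726 58.07097200324539
slots [ 561.69260477 -133.08473169  125.        ] [ 694.85779566 -140.97300747  125.        ] [ 628.27520022 -137.02886958  125.        ] -3.390055382782916 133.39862428135368
[[ 677.8 -111.2  132. ]
 [ 674.8 -170.9  132. ]
 [ 576.1 -105.   132. ]
 [ 572.2 -163.   132. ]] [ 625.21708123 -137.52775454  132.        ]
[[ 580.8 -105.   132. ]
 [ 683.9 -113.6  132. ]
 [ 575.7 -164.7  132. ]
 [ 677.8 -174.1  132. ]] [ 629.528457   -139.35360312  132.        ]
-4.767539097728929
-5.272021814434851
lid bar [415.46128656  10.16517155  55.        ] [493.75095219   5.47839762  55.        ]
```

View pics/w14l.png

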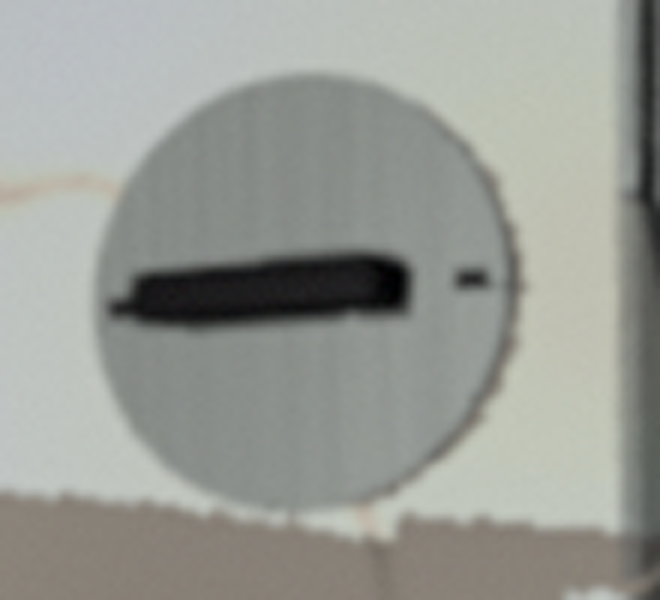

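Run:
```python
from h import *
c6=np.load('pics/c6.npy',allow_pickle=True).item();c=np.load('pics/c14.npy',allow_pickle=True).item()
im6=cv2.imread('pics/w6_raw.png');im=cv2.imread('pics/w14_raw.png')
a=cv2.resize(im6[110:220,260:370],None,fx=6,fy=6,interpolation=cv2.INTER_CUBIC);cv2.imwrite('pics/w6l.png',a)
def circ(cal,C,z,r):
    return np.array([proj('wrist',[C[0]+r*np.cos(t),C[1]+r*np.sin(t),z],cal) for t in np.linspace(0,2*np.pi,25)])
# fit disc by optimisation on extents
from scipy.optimize import least_squares
def ext(cal,C): p=circ(cal,C,19,66);return np.r_[p.min(0),p.max(0)]
obs=np.r_[170+97/6,40+73/6,170+508/6,40+512/6]
s=least_squares(lambda C:ext(c,C)-obs,[450,6]);print(s.x,s.fun)
sh=c6
np.set_printoptions(suppress=True)
print(ext(c6,s.x), (ext(c6,s.x)-[260,110,260,110])*6)
```

```text
[451.25899639   4.88337976] [-0.54465252  0.02149683  0.46596418 -0.01044444]
[272.69262371 121.60619977 356.5272435  204.72483784] [ 76.15574225  69.63719863 579.16346099 568.34902705]
```

View pics/w6l.png

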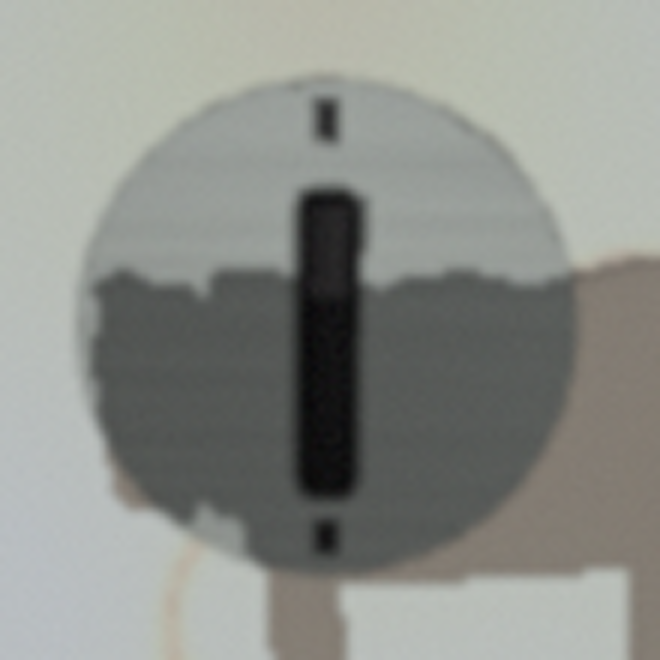

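>>> arm_command --pt "0 -0.036 -0.022 0" --pt "0 -0.036 -0.022 0" --pt "0 -0.036 -0.022 0" --pt "0 -0.036 -0.022 0" --pt "0 -0.036 -0.022 0" --hand 0.06

```text
t: 15.75
ee_pos: [451.8, 10.9, 414.4]
orientation: [1.21, 1.193, -1.302]
ft_force: [0.5, 0.9, -0.3]
width: 51.3
```

```bash
python3 q.py
```

```text
t 15.75 p [451.8  10.9 414.4] F [ 0.5  0.9 -0.3] w 51.3 q [ 0.01  0.01  1.77 -0.03  1.41  0.08]
[[-0.047, 0.997, -0.06], [-0.027, -0.062, -0.998], [-0.999, -0.046, 0.03]]
tcp st [-185.3  138.6] tip st [-186.4  137.8] tipz 389.4
```

>>> arm_command --pt "-0.002 0 0 -0.12" --pt "-0.002 0 0 -0.12" --pt "-0.002 0 0 -0.12" --pt "-0.002 0 0 -0.12"

```text
t: 16.15
ee_pos: [446.0, 19.5, 423.4]
orientation: [0.838, 1.415, -0.915]
ft_force: [-0.6, 0.1, 0.5]
width: 60.0
```

```bash
python3 q.py
```

```text
t 16.15 p [446.   19.5 423.4] F [-0.6  0.1  0.5] w 60.0 q [ 0.03 -0.    1.76 -0.02  1.43 -0.41]
[[-0.047, 0.9, 0.433], [-0.025, 0.432, -0.901], [-0.999, -0.053, 0.003]]
tcp st [-191.7  146.8] tip st [-192.8  146.1] tipz 398.4
```

>>> arm_command --pt "0 0 0 0" --pt "0 0 0 0" --pt "0 0 0 0"

```text
t: 16.45
ee_pos: [445.6, 22.3, 423.5]
orientation: [0.839, 1.415, -0.914]
ft_force: [-0.7, -0.3, 0.6]
width: 60.1
```

```bash
python3 q.py
```

```text
t 16.45 p [445.6  22.3 423.5] F [-0.7 -0.3  0.6] w 60.1 q [ 0.04 -0.    1.76 -0.02  1.43 -0.41]
[[-0.046, 0.9, 0.433], [-0.025, 0.433, -0.901], [-0.999, -0.052, 0.002]]
tcp st [-192.3  149.5] tip st [-193.4  148.8] tipz 398.5
```

>>> arm_command --pt "0 0 0 -0.12" --pt "0 0 0 -0.12" --pt "0 0 0 -0.12" --pt "0 0 0 -0.12" --pt "0 0 0 -0.12" --pt "0 0 0 -0.12" --pt "0 0 0 -0.12" --pt "0 0 0 -0.12" --pt "0 0 0 -0.13"

```text
t: 17.35
ee_pos: [445.2, 23.6, 421.6]
orientation: [-0.013, 1.62, -0.026]
ft_force: [0.9, 0.6, -1.1]
width: 60.5
```

```bash
python3 q.py
```

```text
t 17.35 p [445.2  23.6 421.6] F [ 0.9  0.6 -1.1] w 60.5 q [ 0.04 -0.    1.77 -0.02  1.43 -1.52]
[[-0.049, 0.007, 0.999], [-0.024, 1.0, -0.009], [-0.998, -0.025, -0.049]]
tcp st [-192.7  150.8] tip st [-193.9  150.1] tipz 396.7
```

>>> arm_command --pt "0.05 0 0 0" --pt "0.05 0 0 0" --pt "0.05 0 0 0" --pt "0.05 0 0 0" --pt "0 0 0 0"

```text
t: 17.85
ee_pos: [438.1, 19.3, 220.1]
orientation: [-0.008, 1.612, -0.03]
ft_force: [0.4, -0.4, 0.7]
width: 59.8
```

```bash
python3 q.py
```

```text
t 17.85 p [438.1  19.3 220.1] F [ 0.4 -0.4  0.7] w 59.8 q [ 0.03  0.21  2.03 -0.03  0.95 -1.51]
[[-0.041, 0.013, 0.999], [-0.024, 1.0, -0.014], [-0.999, -0.024, -0.041]]
tcp st [-199.6  146. ] tip st [-200.6  145.3] tipz 195.1
```

>>> arm_command --pt "-0.02 0 0 0" --pt "-0.02 0 0 0" --pt "-0.02 0 0 0" --pt "-0.02 0 0 0" --pt "-0.02 0 0 0" --pt "-0.02 0 0 0" --pt "-0.02 0 0 0" --pt "-0.02 0 0 0" --pt "-0.01 0 0 0" --pt "0 0 0 0"

```text
t: 18.85
ee_pos: [448.8, 24.6, 418.2]
orientation: [0.003, 1.596, -0.039]
ft_force: [-0.5, -0.3, -1.0]
width: 59.9
```

```bash
python3 q.py
```

```text
t 18.85 p [448.8  24.6 418.2] F [-0.5 -0.3 -1. ] w 59.9 q [ 0.04 -0.    1.78 -0.02  1.4  -1.5 ]
[[-0.025, 0.026, 0.999], [-0.022, 0.999, -0.027], [-0.999, -0.023, -0.025]]
tcp st [-189.3  152. ] tip st [-189.9  151.4] tipz 393.2
```

>>> arm_command --pt "0.05 0 0 0" --pt "0.05 0 0 0" --pt "0.05 0 0 0" --pt "0 0 0 0" --pt "0 0 0 0"

```text
t: 19.35
ee_pos: [446.8, 21.4, 268.8]
orientation: [0.005, 1.588, -0.04]
ft_force: [0.3, -0.2, 0.9]
width: 60.6
```

```bash
python3 q.py
```

```text
t 19.35 p [446.8  21.4 268.8] F [ 0.3 -0.2  0.9] w 60.6 q [ 0.03  0.14  1.98 -0.02  1.05 -1.49]
[[-0.018, 0.029, 0.999], [-0.022, 0.999, -0.029], [-1.0, -0.022, -0.017]]
tcp st [-191.   148.7] tip st [-191.5  148.2] tipz 243.8
```

>>> arm_command --pt "0 -0.012 0.008 0.032" --pt "0.05 0 0 0" --pt "0.05 0 0 0" --pt "0.04 0 0 0" --pt "0 0 0 0" --pt "0 0 0 0"

```text
t: 19.95
ee_pos: [469.5, 2.4, 139.6]
orientation: [0.037, 1.558, -0.072]
ft_force: [0.2, 0.7, -0.4]
width: 60.1
```

Run:
```python
from h import *
go([452.1,5.6,60],np.radians(86.5))
```

```text
t 19.95 p [469.5   2.4 139.6] F [ 0.2  0.7 -0.4] w 60.1 q [-0.01  0.37  2.05 -0.03  0.72 -1.48]
[[0.011, 0.07, 0.997], [-0.023, 0.997, -0.07], [-1.0, -0.022, 0.013]]
shift m [ 0.0794  0.0037 -0.0186]
yaw -0.0088
```

>>> arm_command --pt "0.01 0.004 -0.015 -0.009" --pt "0.02 0 0 0" --pt "0.02 0 0 0" --pt "0 0 0 0"

```text
t: 20.35
ee_pos: [466.4, 5.5, 100.4]
orientation: [0.032, 1.537, -0.067]
ft_force: [-0.4, -0.9, 0.7]
width: 60.2
```

Run:
```python
from h import *
go([452.1,5.6,60],np.radians(86.5))
shot('wrist','w15')
```

```text
t 20.35 p [466.4   5.5 100.4] F [-0.4 -0.9  0.7] w 60.2 q [ 0.    0.43  2.08 -0.04  0.59 -1.47]
[[0.033, 0.064, 0.997], [-0.023, 0.998, -0.063], [-0.999, -0.021, 0.034]]
shift m [ 0.0399  0.0001 -0.0156]
yaw -0.002
```

View pics/w15.png

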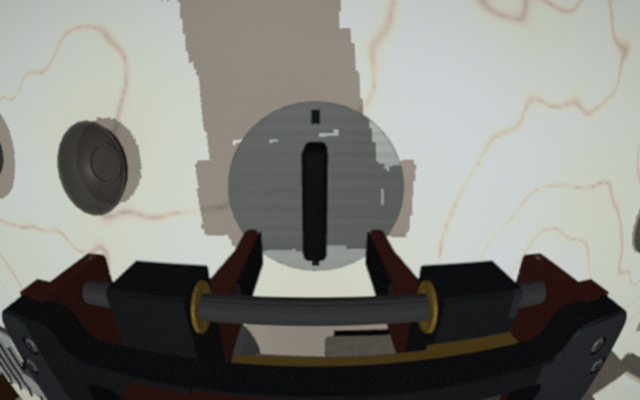

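>>> arm_command --pt "0.012 0 -0.008 -0.002" --pt "0.012 0 -0.008 0" --pt "0.01 0 -0.002 0" --pt "0 0 0 0"

```text
t: 20.8
ee_pos: [459.0, 5.4, 75.2]
orientation: [0.032, 1.517, -0.066]
ft_force: [-1.3, -0.6, -0.2]
width: 59.9
```

Run:
```python
from h import *
go([452.1,5.6,60],np.radians(86.5))
```

```text
t 20.8 p [459.    5.4  75.2] F [-1.3 -0.6 -0.2] w 59.9 q [ 0.    0.47  2.12 -0.05  0.5  -1.47]
[[0.052, 0.063, 0.997], [-0.023, 0.998, -0.062], [-0.998, -0.02, 0.053]]
shift m [ 0.0148  0.     -0.0077]
yaw -0.0009
```

>>> arm_command --pt "0.015 0 -0.008 0" --pt "0.002 0 -0.001 0"

```text
t: 21.0
ee_pos: [454.0, 5.5, 60.1]
orientation: [0.032, 1.512, -0.066]
ft_force: [0.4, 0.1, 0.9]
width: 59.9
```

Run:
```python
from h import *
go([452.1,5.6,60],np.radians(86.5))
```

```text
t 21.0 p [454.    5.5  60.1] F [0.4 0.1 0.9] w 59.9 q [ 0.    0.5   2.13 -0.05  0.45 -1.46]
[[0.058, 0.063, 0.996], [-0.024, 0.998, -0.062], [-0.998, -0.02, 0.059]]
shift m [-0.     -0.     -0.0019]
yaw -0.001
```

>>> arm_command --pt "0 0 -0.002 0" --pt "0.0005 0 -0.0005 0" --pt "0.0005 0 -0.0005 0" --pt "0.0005 0 -0.0005 0" --pt "0 0 0 0" --pt "0 0 0 0" --hand 0.005

```text
t: 21.6
ee_pos: [453.9, 5.7, 61.3]
orientation: [0.032, 1.507, -0.066]
ft_force: [-1.0, 2.0, 3.0]
width: 16.0
```

Run:
```python
from h import *
go([452.1,5.6,60],np.radians(86.5))
```

```text
t 21.6 p [453.9   5.7  61.3] F [-1.  2.  3.] w 16.0 q [ 0.    0.5   2.14 -0.06  0.44 -1.46]
[[0.063, 0.063, 0.996], [-0.024, 0.998, -0.062], [-0.998, -0.02, 0.064]]
shift m [ 0.0012 -0.0002 -0.0019]
yaw -0.0011
```

>>> arm_command --pt "-0.02 0 0 0" --pt "-0.04 0 0 0" --pt "-0.045 0 0 0" --pt "-0.045 0 0 0" --pt "-0.045 0 0 0" --pt "-0.03 0 0 0" --pt "0 0 0 0"

```text
t: 22.3
ee_pos: [437.2, 11.2, 292.4]
orientation: [0.032, 1.514, -0.066]
ft_force: [0.3, -0.7, -2.0]
width: 15.7
```

Run:
```python
from h import *
go([500,-139.3,280],np.radians(86.8))
shot('wrist','w16')
```

```text
t 22.3 p [437.2  11.2 292.4] F [ 0.3 -0.7 -2. ] w 15.7 q [ 0.01  0.06  2.01 -0.03  1.02 -1.48]
[[0.055, 0.063, 0.996], [-0.023, 0.998, -0.062], [-0.998, -0.02, 0.056]]
shift m [ 0.0193 -0.146   0.0712]
yaw -0.0064
```

View pics/w16.png

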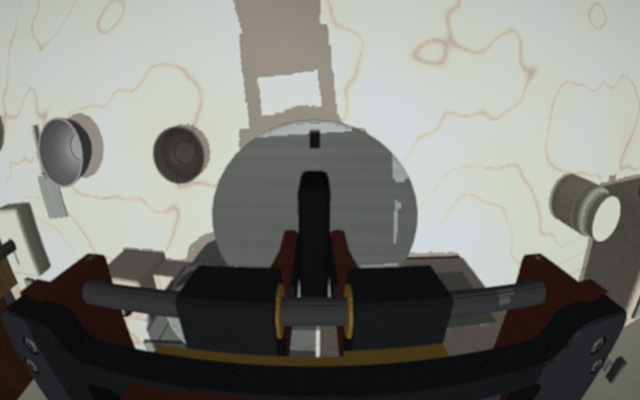

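>>> arm_command --pt "0 -0.037 0.012 0" --pt "0 -0.037 0.012 0" --pt "0 -0.037 0.012 0" --pt "0 -0.035 0.02 0" --pt "0 0 0.04 0" --pt "0 0 0.04 0" --pt "0 0 0.04 0" --pt "0 0 0.015 0" --pt "0 0 0 0"

```text
t: 23.25
ee_pos: [613.9, -151.1, 277.0]
orientation: [0.038, 1.55, -0.06]
ft_force: [0.0, 0.1, -2.0]
width: 16.1
```

Run:
```python
from h import *
go([630.8,-139.3,280],np.radians(86.8))
```

```text
t 23.25 p [ 613.9 -151.1  277. ] F [ 0.   0.1 -2. ] w 16.1 q [-0.26  0.39  1.6  -0.01  1.12 -1.76]
[[0.02, 0.063, 0.998], [-0.015, 0.998, -0.063], [-1.0, -0.013, 0.021]]
shift m [-0.0029  0.0128  0.0162]
yaw -0.0071
```

>>> arm_command --pt "-0.02 0.006 0.008 -0.007" --pt "-0.02 0.006 0.008 0" --pt "-0.02 0 0 0" --pt "-0.02 0 0 0" --pt "-0.02 0 0 0" --pt "0 0 0 0" --pt "0.05 0 0 0" --pt "0.045 0 0 0" --pt "0 0 0 0"

```text
t: 24.15
ee_pos: [616.2, -137.2, 261.1]
orientation: [0.038, 1.582, -0.05]
ft_force: [-0.8, 0.6, -2.6]
width: 16.1
```

Run:
```python
from h import *
go([631.5,-139.3,280],np.radians(86.8))
```

```text
t 24.15 p [ 616.2 -137.2  261.1] F [-0.8  0.6 -2.6] w 16.1 q [-0.23  0.42  1.6  -0.01  1.13 -1.74]
[[-0.012, 0.056, 0.998], [-0.007, 0.998, -0.056], [-1.0, -0.008, -0.012]]
shift m [-0.019  -0.0014  0.0152]
yaw -0.0002
```

>>> arm_command --pt "-0.05 0 0.008 0" --pt "-0.04 0 0.008 0"

```text
t: 24.35
ee_pos: [627.7, -136.5, 343.6]
orientation: [0.042, 1.603, -0.047]
ft_force: [0.7, -0.8, -1.5]
width: 15.7
```

```bash
python3 q.py
```

```text
t 24.35 p [ 627.7 -136.5  343.6] F [ 0.7 -0.8 -1.5] w 15.7 q [-0.23  0.38  1.47 -0.01  1.32 -1.74]
[[-0.033, 0.056, 0.998], [-0.003, 0.998, -0.056], [-0.999, -0.005, -0.032]]
tcp st [0.4 3.8] tip st [-0.4  3.7] tipz 318.6
```

>>> arm_command --pt "0.015 0 0 0" --pt "0.015 0 0 0" --pt "0.015 0 0 0" --pt "0.015 0 0 0"

```text
t: 24.75
ee_pos: [628.1, -137.4, 287.8]
orientation: [0.04, 1.592, -0.049]
ft_force: [-0.5, 0.4, -1.5]
width: 15.8
```

```bash
python3 q.py
```

```text
t 24.75 p [ 628.1 -137.4  287.8] F [-0.5  0.4 -1.5] w 15.8 q [-0.23  0.42  1.54 -0.01  1.2  -1.74]
[[-0.022, 0.056, 0.998], [-0.005, 0.998, -0.056], [-1.0, -0.006, -0.022]]
tcp st [0.9 3. ] tip st [0.4 2.8] tipz 262.8
```

>>> arm_command --pt "0 0 0 0" --pt "0 0 0 0" --pt "0 0 0 0" --pt "0 0 0 0"

```text
t: 25.15
ee_pos: [624.4, -136.7, 281.5]
orientation: [0.042, 1.603, -0.047]
ft_force: [0.4, -0.6, -1.8]
width: 15.8
```

```bash
python3 q.py
```

```text
t 25.15 p [ 624.4 -136.7  281.5] F [ 0.4 -0.6 -1.8] w 15.8 q [-0.23  0.42  1.55 -0.01  1.2  -1.74]
[[-0.033, 0.056, 0.998], [-0.003, 0.998, -0.057], [-0.999, -0.005, -0.033]]
tcp st [-2.8  3.4] tip st [-3.6  3.3] tipz 256.5
```

>>> arm_command --pt "0.04 -0.003 0.011 0" --pt "0.035 0 0.002 0"

```text
t: 25.35
ee_pos: [639.5, -141.7, 211.8]
orientation: [0.039, 1.589, -0.05]
ft_force: [-1.1, -1.5, 4.4]
width: 15.7
```

Run:
```python
from h import *
go([633.5,-140.3,200],np.radians(86.7))
shot('side','s17',(270,180,390,300),5)
shot('top','t17',(300,130,440,240),5)
go([633.5,-140.3,200],np.radians(86.7))
```

```text
t 25.35 p [ 639.5 -141.7  211.8] F [-1.1 -1.5  4.4] w 15.7 q [-0.23  0.51  1.57 -0.01  1.07 -1.74]
[[-0.019, 0.056, 0.998], [-0.006, 0.998, -0.057], [-1.0, -0.007, -0.019]]
shift m [ 0.0119  0.0012 -0.0059]
yaw 0.0011
t 25.45 p [ 636.3 -140.9  208.4] F [-0.3  0.1 -1.5] w 16.0 q [-0.23  0.52  1.58 -0.01  1.07 -1.74]
[[-0.029, 0.056, 0.998], [-0.004, 0.998, -0.056], [-1.0, -0.005, -0.028]]
shift m [ 0.0084  0.0005 -0.0026]
yaw 0.0013
```

View pics/s17.png

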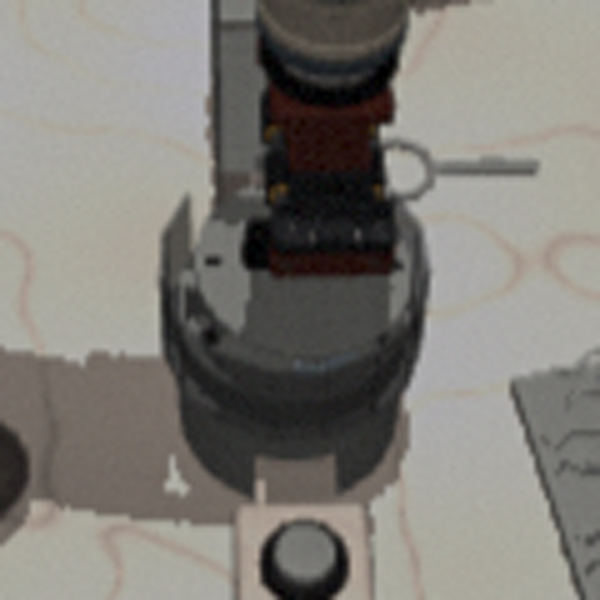

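>>> arm_command --pt "0.007 0 -0.002 0"

```text
t: 25.55
ee_pos: [635.3, -141.1, 203.0]
orientation: [0.04, 1.596, -0.048]
ft_force: [0.2, -0.5, -1.1]
width: 15.7
```

>>> arm_command --pt "0.004 0 0 0"

```text
t: 25.65
ee_pos: [635.1, -141.1, 199.4]
orientation: [0.04, 1.596, -0.049]
ft_force: [0.6, -0.5, -1.6]
width: 16.1
```

```bash
python3 q.py
```

```text
t 25.65 p [ 635.1 -141.1  199.4] F [ 0.6 -0.5 -1.6] w 16.1 q [-0.23  0.52  1.59 -0.01  1.05 -1.74]
[[-0.026, 0.056, 0.998], [-0.004, 0.998, -0.056], [-1.0, -0.006, -0.025]]
tcp st [ 8.1 -0.2] tip st [ 7.5 -0.4] tipz 174.4
```

>>> arm_command --pt "0.004 0.0005 0.001 0"

```text
t: 25.75
ee_pos: [636.7, -140.9, 196.6]
orientation: [0.04, 1.593, -0.049]
ft_force: [0.5, 0.5, -1.6]
width: 16.0
```

>>> arm_command --pt "0.003 0 0.0005 0"

```text
t: 25.85
ee_pos: [636.9, -140.9, 194.2]
orientation: [0.039, 1.594, -0.049]
ft_force: [-7.3, 0.6, 1.2]
width: 15.3
```

>>> arm_command --pt "0.003 0 0.0005 0"

```text
t: 25.95
ee_pos: [636.8, -140.9, 191.7]
orientation: [0.039, 1.595, -0.048]
ft_force: [-6.5, 0.3, 0.4]
width: 15.8
```

```bash
python3 q.py
```

```text
t 25.95 p [ 636.8 -140.9  191.7] F [-6.5  0.3  0.4] w 15.8 q [-0.23  0.53  1.59 -0.01  1.04 -1.74]
[[-0.025, 0.055, 0.998], [-0.005, 0.998, -0.055], [-1.0, -0.007, -0.024]]
tcp st [9.8 0.1] tip st [ 9.2 -0.1] tipz 166.7
```

>>> arm_command --pt "0.002 0 -0.003 0"

```text
t: 26.05
ee_pos: [634.2, -140.7, 190.2]
orientation: [0.038, 1.594, -0.048]
ft_force: [0.6, -0.2, -2.5]
width: 16.0
```

>>> arm_command --pt "0.003 0 -0.001 0"

```text
t: 26.15
ee_pos: [633.4, -140.7, 187.8]
orientation: [0.038, 1.592, -0.048]
ft_force: [0.2, 0.5, -1.8]
width: 15.8
```

```bash
python3 q.py;  python3 - <<'E'
from h import *
shot('side','s18',(270,180,390,300),5)
shot('wrist','w18')
E
```

```text
t 26.15 p [ 633.4 -140.7  187.8] F [ 0.2  0.5 -1.8] w 15.8 q [-0.23  0.53  1.6  -0.01  1.03 -1.74]
[[-0.022, 0.055, 0.998], [-0.006, 0.998, -0.055], [-1.0, -0.007, -0.022]]
tcp st [6.4 0.1] tip st [ 5.9 -0.1] tipz 162.8
```

View pics/s18.png

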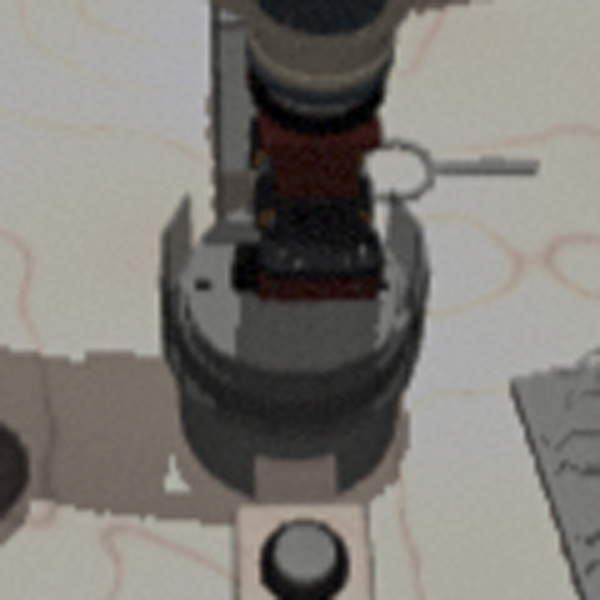

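View pics/w18.png

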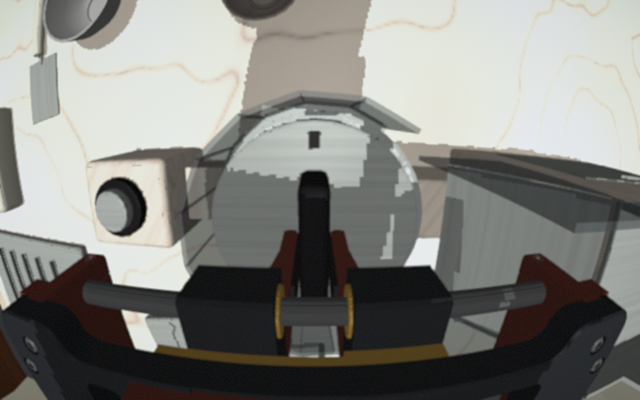

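>>> arm_command --pt "0.003 0 0 0"

```text
t: 26.35
ee_pos: [633.6, -140.7, 184.8]
orientation: [0.039, 1.592, -0.048]
ft_force: [0.4, 0.7, -1.2]
width: 16.0
```

>>> arm_command --pt "0.003 0 0 0"

```text
t: 26.45
ee_pos: [634.2, -140.6, 182.0]
orientation: [0.039, 1.59, -0.048]
ft_force: [-0.9, 1.2, 1.8]
width: 15.9
```

>>> arm_command --pt "0.003 0 0 0"

```text
t: 26.55
ee_pos: [634.8, -140.5, 179.8]
orientation: [0.039, 1.589, -0.048]
ft_force: [-2.0, 1.4, 11.8]
width: 15.9
```

```bash
python3 q.py
```

```text
t 26.55 p [ 634.8 -140.5  179.8] F [-2.   1.4 11.8] w 15.9 q [-0.23  0.54  1.61 -0.01  1.01 -1.74]
[[-0.019, 0.055, 0.998], [-0.006, 0.998, -0.056], [-1.0, -0.007, -0.018]]
tcp st [7.8 0.3] tip st [7.3 0.2] tipz 154.9
```

>>> arm_command --pt "-0.001 0 0 0" --pt "0 0 0 0" --pt "0 0 0 0" --hand 0.035

```text
t: 26.85
ee_pos: [635.2, -140.9, 181.0]
orientation: [0.038, 1.588, -0.049]
ft_force: [-0.6, -0.0, 0.4]
width: 34.4
```

```bash
python3 q.py;  python3 - <<'E'
from h import *
shot('side','s19',(270,180,390,300),5)
shot('wrist','w19')
E
```

```text
t 26.85 p [ 635.2 -140.9  181. ] F [-0.6 -0.   0.4] w 34.4 q [-0.23  0.54  1.6  -0.01  1.01 -1.74]
[[-0.018, 0.055, 0.998], [-0.006, 0.998, -0.055], [-1.0, -0.007, -0.017]]
tcp st [ 8.3 -0. ] tip st [ 7.8 -0.2] tipz 156.0
```

View pics/s19.png

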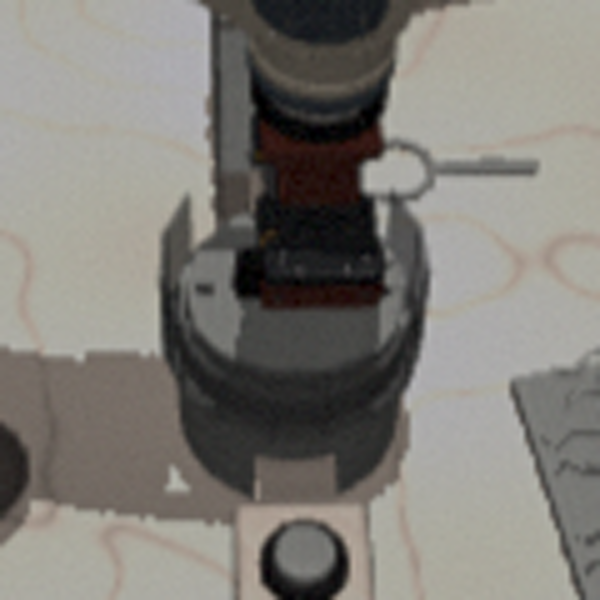

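View pics/w19.png

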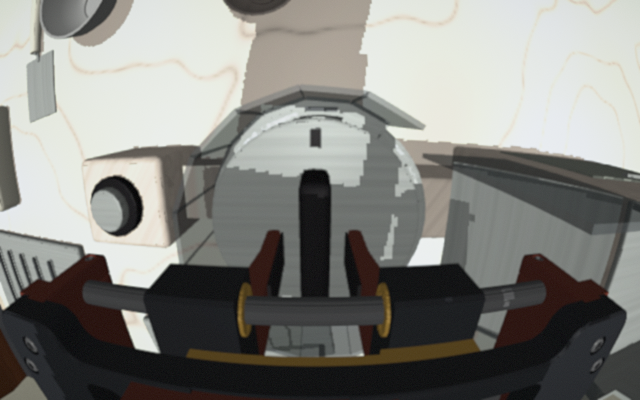

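>>> arm_command --pt "-0.03 0 0 0" --pt "-0.05 0 0 0" --pt "-0.05 0 0.02 0" --pt "-0.05 0 0.03 0" --pt "0 0 0 0"

```text
t: 27.45
ee_pos: [683.8, -142.5, 356.0]
orientation: [0.04, 1.594, -0.049]
ft_force: [0.8, -0.6, 0.1]
width: 35.0
```

```bash
python3 q.py;  python3 - <<'E'
from h import *
shot('side','s20',(270,180,390,300),5)
c=shot('wrist','w20',(220,80,400,260),4);np.save('pics/c20.npy',c,allow_pickle=True)
E
```

```text
t 27.45 p [ 683.8 -142.5  356. ] F [ 0.8 -0.6  0.1] w 35.0 q [-0.22  0.45  1.33 -0.01  1.38 -1.73]
[[-0.024, 0.056, 0.998], [-0.005, 0.998, -0.056], [-1.0, -0.006, -0.024]]
tcp st [56.8  1.8] tip st [56.2  1.6] tipz 331.0
```

View pics/s20.png

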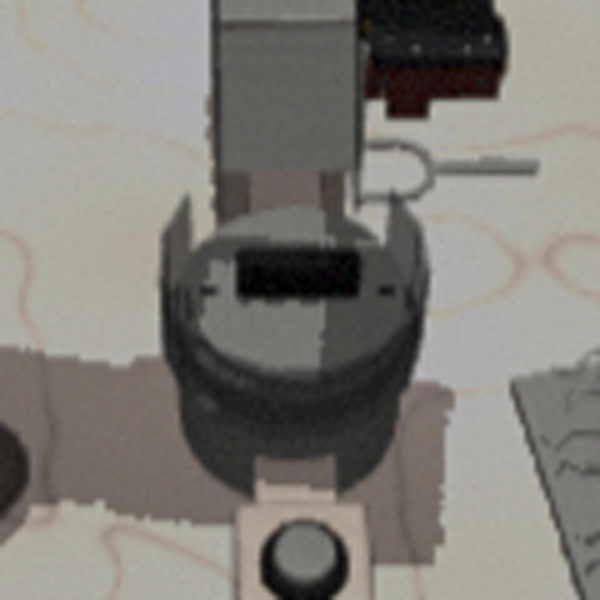

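View pics/w20.png

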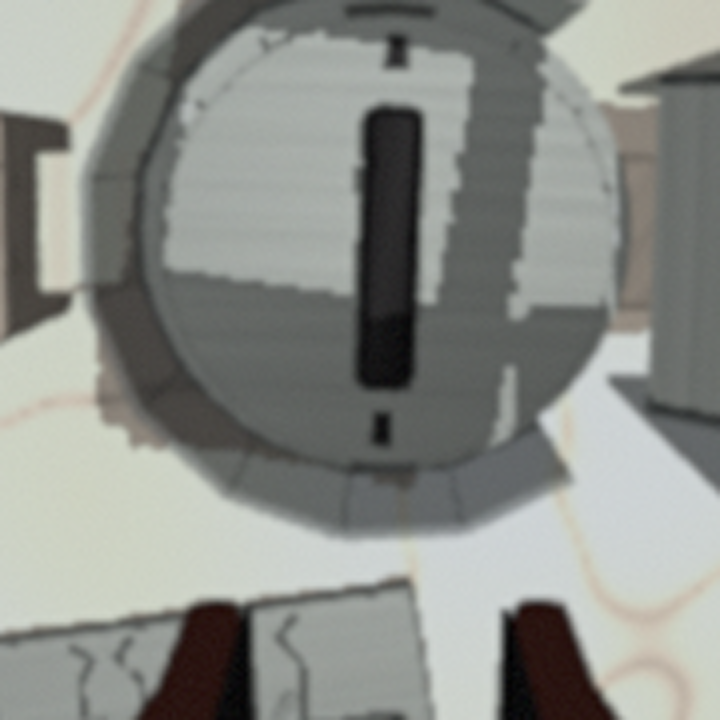

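Run:
```python
from h import *
c=np.load('pics/c20.npy',allow_pickle=True).item()
f=lambda x,y,z:atz('wrist',220+x/4,80+y/4,z,c)
a=f(394,108,171);b=f(386,386,171);print(a,b,(a+b)/2,np.degrees(np.arctan2(*(b-a)[[1,0]])))
a=f(397,52,136);b=f(382,428,136);print('marks',a,b,(a+b)/2,np.degrees(np.arctan2(*(b-a)[[1,0]])),np.hypot(*(a-b)[:2]))
a=f(390,12,125);b=f(383,470,125);print('slots',a,b,(a+b)/2,np.hypot(*(a-b)[:2]),np.degrees(np.arctan2(*(b-a)[[1,0]])))
```

```text
[ 593.81919395 -133.47716693  171.        ] [ 666.10381232 -139.47793198  171.        ] [ 629.96150314 -136.47754946  171.        ] -4.745573073091479
marks [ 575.93559987 -131.28008545  136.        ] [ 684.62508772 -141.52012083  136.        ] [ 630.28034379 -136.40010314  136.        ] -5.382158700001089 109.17079780212997
slots [ 562.79764267 -132.45299573  125.        ] [ 699.9954702  -142.04670029  125.        ] [ 631.39655643 -137.24984801  125.        ] 137.5328435182408 -3.999957558140281
```

>>> arm_command --pt "0 0.003 -0.03 0.01" --pt "0.03 0 -0.023 0" --pt "0.05 0 0 0" --pt "0.045 0 0 0" --pt "0.015 0 0 0" --pt "0 0 0 0"

```text
t: 28.15
ee_pos: [615.6, -134.9, 199.7]
orientation: [0.055, 1.606, -0.057]
ft_force: [11.2, -1.4, 5.9]
width: 35.2
```

Run:
```python
from h import *
go([628.8,-139.4,178],np.radians(86.3))
```

```text
t 28.15 p [ 615.6 -134.9  199.7] F [11.2 -1.4  5.9] w 35.2 q [-0.23  0.5   1.63 -0.01  1.05 -1.73]
[[-0.036, 0.071, 0.997], [0.0, 0.997, -0.071], [-0.999, -0.003, -0.036]]
shift m [ 0.0212 -0.0035  0.0143]
yaw -0.0068
```

>>> arm_command --pt "-0.005 -0.003 0.013 0"

```text
t: 28.25
ee_pos: [625.6, -138.2, 201.1]
orientation: [0.057, 1.612, -0.057]
ft_force: [-0.5, -0.0, 0.5]
width: 34.8
```

Run:
```python
from h import *
go([628.8,-139.4,178],np.radians(86.3))
shot('wrist','w21')
shot('top','t21',(300,120,440,240),5)
go([628.8,-139.4,178],np.radians(86.3))
```

```text
t 28.25 p [ 625.6 -138.2  201.1] F [-0.5 -0.   0.5] w 34.8 q [-0.23  0.51  1.6  -0.01  1.07 -1.73]
[[-0.042, 0.072, 0.997], [0.002, 0.997, -0.072], [-0.999, -0.001, -0.042]]
shift m [ 0.023  -0.001   0.0042]
yaw -0.0073
t 28.35 p [ 627.7 -138.9  202.3] F [-0.  -0.3 -0.3] w 34.9 q [-0.23  0.52  1.6  -0.01  1.07 -1.73]
[[-0.039, 0.071, 0.997], [0.001, 0.997, -0.071], [-0.999, -0.002, -0.038]]
shift m [ 0.0243 -0.0004  0.0021]
yaw -0.007
```

View pics/w21.png

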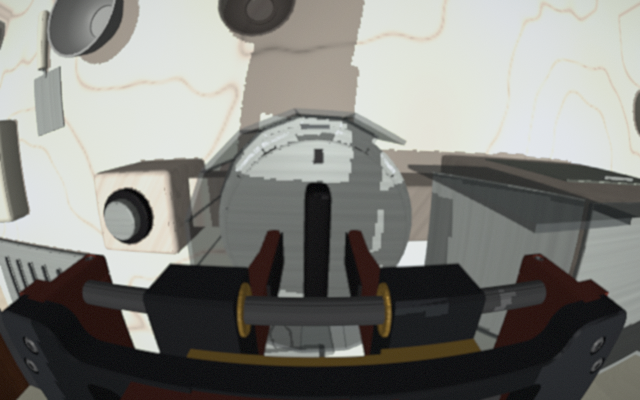

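View pics/t21.png

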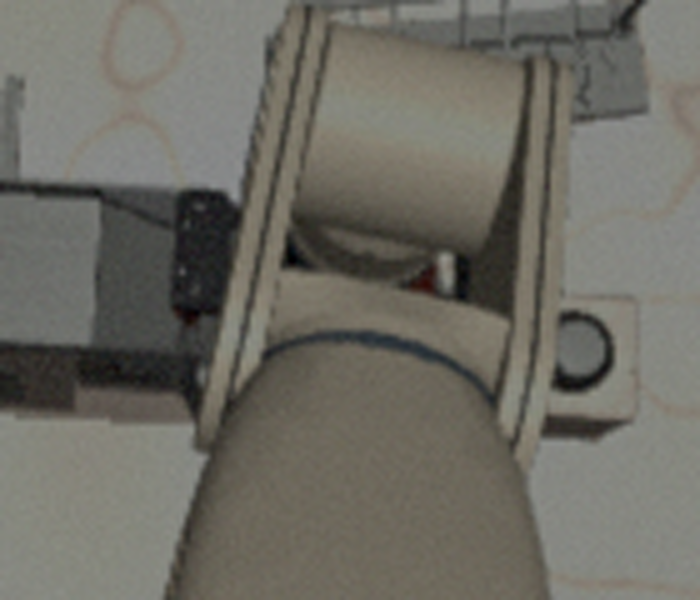

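Run:
```python
from h import *
c=np.load('pics/c20.npy',allow_pickle=True).item(); im=cv2.imread('pics/w20_raw.png')
big=cv2.resize(im[60:260,200:440],None,fx=3.3,fy=3.3,interpolation=cv2.INTER_CUBIC)
cols={165:(0,0,255),195:(0,255,0),267:(255,0,0)}
for x in(-43,43):
  for y in (71,128):
    for z in cols:
      p=(proj('wrist',[*ws(x,y),z],c)-[200,60])*3.3; print(x,y,z,np.round(p)); cv2.circle(big,tuple(int(q) for q in p),3,cols[z],-1)
cv2.imwrite('pics/w20w.png',big)
```

```text
-43 71 165 [599. 135.]
-43 71 195 [621. 128.]
-43 71 267 [694. 106.]
-43 128 165 [765. 148.]
-43 128 195 [800. 143.]
-43 128 267 [914. 131.]
43 71 165 [589. 398.]
43 71 195 [608. 416.]
43 71 267 [674. 479.]
43 128 165 [750. 402.]
43 128 195 [782. 420.]
43 128 267 [886. 481.]
```

View pics/w20w.png

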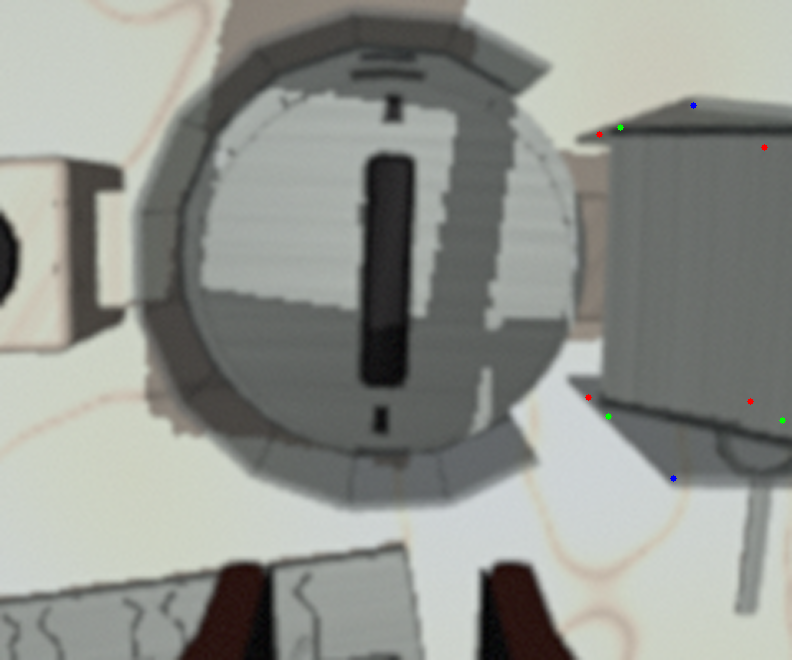

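>>> arm_command --pt "-0.03 0 0 0" --pt "-0.05 0 0.003 0" --pt "-0.04 0 0 0" --pt "0 0 0 0.14" --pt "0 0 0 0.14" --pt "0 0 0 0.14" --pt "0 0 0 0.14" --pt "0 0 0 0.14" --pt "0 0 0 0.14" --pt "0 0 0 0.14" --hand 0.058

```text
t: 29.35
ee_pos: [619.8, -136.4, 311.5]
orientation: [0.83, 1.463, -0.879]
ft_force: [0.3, -0.0, 0.0]
width: 58.0
```

Run:
```python
from h import *
go([628.5,-139.4,165],np.radians(21))
```

```text
t 29.35 p [ 619.8 -136.4  311.5] F [ 0.3 -0.   0. ] w 58.0 q [-0.23  0.41  1.5  -0.01  1.3  -0.71]
[[-0.068, 0.884, 0.462], [0.006, 0.464, -0.886], [-0.998, -0.058, -0.037]]
shift m [0.1455 0.0148 0.0122]
yaw 0.1147
```

>>> arm_command --pt "0 0.012 0.006 0.11" --pt "0.05 0 0 0" --pt "0.05 0 0 0" --pt "0 0 0 0"

```text
t: 29.75
ee_pos: [621.1, -134.5, 207.0]
orientation: [0.916, 1.426, -0.976]
ft_force: [-0.4, 0.1, -0.5]
width: 57.9
```

Run:
```python
from h import *
go([630,-139.4,165],np.radians(21))
c=shot('wrist','w22')
shot('side','s22',(270,160,390,300),5)
import sys;exec(open('q.py').read())
```

```text
t 29.75 p [ 621.1 -134.5  207. ] F [-0.4  0.1 -0.5] w 57.9 q [-0.23  0.51  1.59 -0.01  1.12 -0.59]
[[-0.074, 0.932, 0.354], [0.007, 0.355, -0.935], [-0.997, -0.067, -0.033]]
shift m [0.0412 0.0094 0.0091]
yaw -0.0047
t 29.85 p [ 625.2 -135.5  213.2] F [-0.3  0.2  0.7] w 57.9 q [-0.23  0.51  1.58 -0.01  1.12 -0.59]
[[-0.065, 0.933, 0.354], [0.005, 0.355, -0.935], [-0.998, -0.059, -0.028]]
tcp st [-2.1  4.7] tip st [-3.8  4.7] tipz 188.3
```

View pics/w22.png

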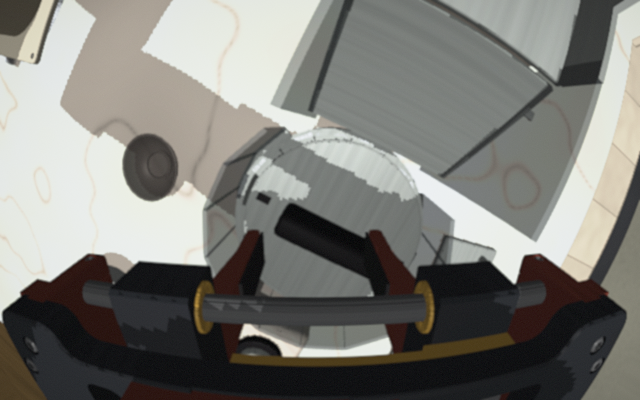

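View pics/s22.png

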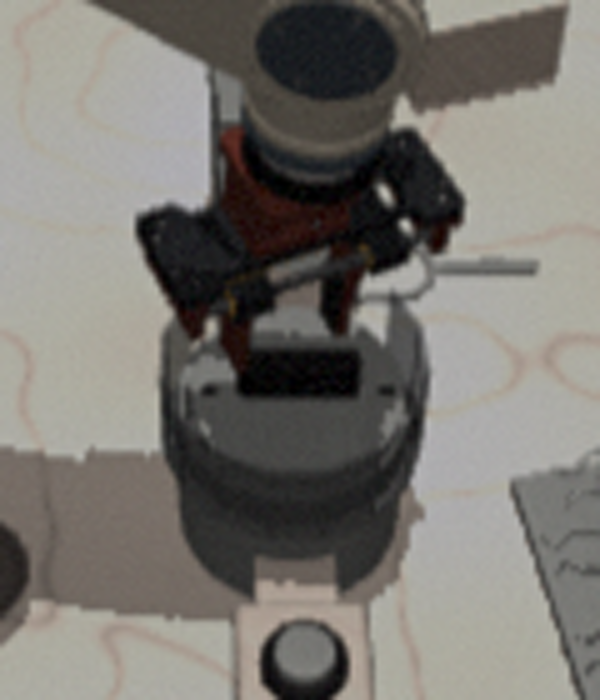

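>>> arm_command --pt "-0.03 0 0 0.14" --pt "-0.01 0 0 0.14" --pt "0 0 0 0.14" --pt "0 0 0 0.01" --hand 0.087

```text
t: 30.25
ee_pos: [631.2, -136.5, 265.5]
orientation: [1.244, 1.209, -1.309]
ft_force: [-0.0, 0.1, 0.2]
width: 85.4
```

Run:
```python
from h import *
go([629.5,-139.4,178],np.radians(-4))
c=shot('wrist','w23')
exec(open('q.py').read())
```

```text
t 30.25 p [ 631.2 -136.5  265.5] F [-0.   0.1  0.2] w 85.4 q [-0.23  0.46  1.53 -0.01  1.2  -0.14]
[[-0.053, 0.995, -0.082], [0.002, -0.082, -0.997], [-0.999, -0.053, 0.002]]
shift m [0.0875 0.0032 0.0028]
yaw -0.012
t 30.3 p [ 631.4 -136.6  265.7] F [-0.1 -0.2  1. ] w 86.7 q [-0.23  0.46  1.53 -0.01  1.2  -0.14]
[[-0.052, 0.996, -0.079], [0.002, -0.079, -0.997], [-0.999, -0.052, 0.002]]
tcp st [4.1 4. ] tip st [2.8 4. ] tipz 240.7
```

View pics/w23.png

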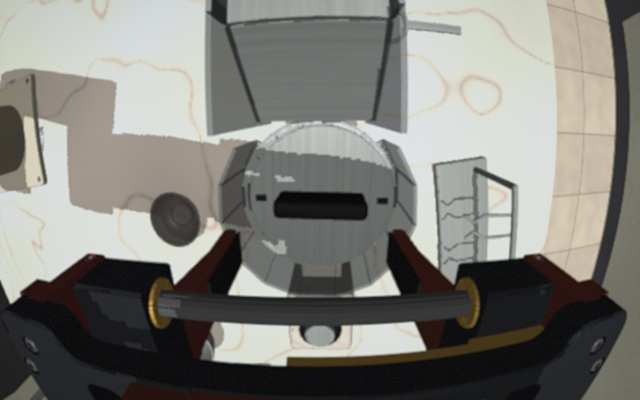

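>>> arm_command --pt "0.04 0.003 0.003 -0.01" --pt "0.02 0.002 0 0"

```text
t: 30.5
ee_pos: [636.5, -140.7, 211.3]
orientation: [1.233, 1.209, -1.285]
ft_force: [-0.0, 0.2, -0.1]
width: 86.7
```

Run:
```python
from h import *
go([629.5,-139.4,178],np.radians(-4))
c=shot('wrist','w24')
exec(open('q.py').read())
```

```text
t 30.5 p [ 636.5 -140.7  211.3] F [-0.   0.2 -0.1] w 86.7 q [-0.23  0.52  1.57 -0.01  1.1  -0.17]
[[-0.041, 0.997, -0.06], [-0.001, -0.06, -0.998], [-0.999, -0.04, 0.003]]
shift m [ 0.0336 -0.0057 -0.001 ]
yaw 0.0094
t 30.55 p [ 636.3 -140.5  209.5] F [-0.3 -0.4 -1.7] w 86.9 q [-0.23  0.52  1.57 -0.01  1.09 -0.17]
[[-0.042, 0.997, -0.06], [-0.0, -0.061, -0.998], [-0.999, -0.042, 0.003]]
tcp st [9.3 0.5] tip st [8.2 0.4] tipz 184.5
```

View pics/w24.png

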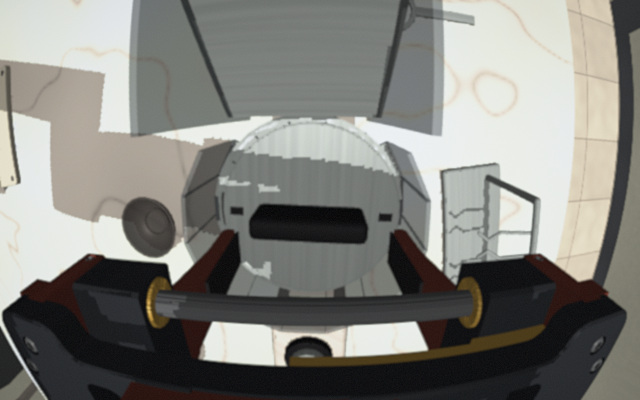

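>>> arm_command --pt "0.006 -0.007 -0.001 0" --pt "0.014 0 0 0.009"

```text
t: 30.75
ee_pos: [629.4, -139.3, 191.9]
orientation: [1.237, 1.204, -1.287]
ft_force: [-0.3, -0.6, 0.1]
width: 87.0
```

Run:
```python
from h import *
go([629.5,-139.4,178],np.radians(-4))
c=shot('wrist','w25')
exec(open('q.py').read())
```

```text
t 30.75 p [ 629.4 -139.3  191.9] F [-0.3 -0.6  0.1] w 87.0 q [-0.23  0.53  1.6  -0.01  1.05 -0.16]
[[-0.039, 0.997, -0.066], [-0.001, -0.066, -0.998], [-0.999, -0.039, 0.003]]
shift m [0.0138 0.0006 0.0001]
yaw 0.0041
t 30.8 p [ 628.4 -139.1  189.1] F [ 0.5  0.4 -1. ] w 86.9 q [-0.23  0.53  1.6  -0.01  1.05 -0.16]
[[-0.042, 0.997, -0.067], [-0.0, -0.067, -0.998], [-0.999, -0.042, 0.003]]
tcp st [1.3 1.3] tip st [0.3 1.3] tipz 164.1
```

View pics/w25.png

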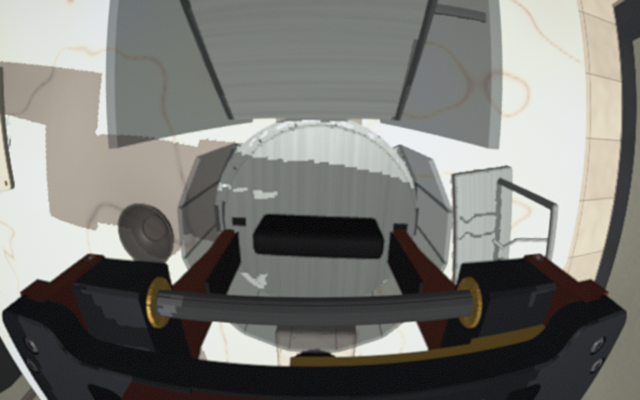

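>>> arm_command --pt "0.013 0.001 0 0" --pt "0 0 0 0" --pt "0 0 0 0" --pt "0 0 0 0" --hand 0.065

```text
t: 31.2
ee_pos: [629.3, -139.2, 175.6]
orientation: [1.236, 1.206, -1.289]
ft_force: [-0.1, 0.8, 0.2]
width: 75.9
```

```bash
python3 q.py
```

```text
t 31.2 p [ 629.3 -139.2  175.6] F [-0.1  0.8  0.2] w 75.9 q [-0.23  0.55  1.61 -0.01  1.03 -0.16]
[[-0.041, 0.997, -0.065], [-0.0, -0.065, -0.998], [-0.999, -0.041, 0.003]]
tcp st [2.2 1.3] tip st [1.2 1.2] tipz 150.7
```

>>> arm_command --pt "0.002 0 0 0" --pt "0.002 0 0 0"

```text
t: 31.4
ee_pos: [629.4, -139.2, 172.5]
orientation: [1.237, 1.206, -1.288]
ft_force: [-0.7, 0.6, 2.9]
width: 76.1
```

>>> arm_command --pt "0.002 0 0 0"

```text
t: 31.5
ee_pos: [629.4, -139.2, 170.9]
orientation: [1.237, 1.206, -1.288]
ft_force: [-1.3, 0.8, 5.2]
width: 75.6
```

>>> arm_command --pt "0.0015 0 0 0"

```text
t: 31.6
ee_pos: [629.4, -139.2, 169.8]
orientation: [1.237, 1.205, -1.288]
ft_force: [-1.9, 0.9, 14.1]
width: 76.3
```

```bash
python3 q.py
```

```text
t 31.6 p [ 629.4 -139.2  169.8] F [-1.9  0.9 14.1] w 76.3 q [-0.23  0.56  1.61 -0.01  1.01 -0.16]
[[-0.04, 0.997, -0.065], [-0.001, -0.065, -0.998], [-0.999, -0.04, 0.003]]
tcp st [2.3 1.3] tip st [1.3 1.2] tipz 144.8
```

>>> arm_command --pt "0.0005 0 0 0.06" --pt "0.0005 0 0 0.06"

```text
t: 31.8
ee_pos: [630.1, -139.5, 170.0]
orientation: [1.324, 1.139, -1.377]
ft_force: [-0.1, -0.2, 5.9]
width: 76.1
```

```bash
python3 q.py; python3 -c "
from workcell import ctrl;print(ctrl.get_obs()['moment'])"
```

```text
t 31.8 p [ 630.1 -139.5  170. ] F [-0.1 -0.2  5.9] w 76.1 q [-0.23  0.56  1.61 -0.01  1.01 -0.04]
[[-0.038, 0.982, -0.186], [-0.002, -0.186, -0.982], [-0.999, -0.037, 0.009]]
tcp st [3.1 1. ] tip st [2.1 0.9] tipz 145.1
[0.10907916 0.48686699 0.0954474 ]
```

>>> arm_command --pt "0.001 0 0 0.08" --pt "0.001 0 0 0.08"

```text
t: 32.0
ee_pos: [630.4, -140.5, 170.0]
orientation: [1.439, 1.041, -1.497]
ft_force: [-2.8, -1.1, 9.1]
width: 76.1
```

>>> arm_command --pt "0.001 0 0 0.08" --pt "0.0005 0 0 0.07"

```text
t: 32.2
ee_pos: [630.1, -140.5, 170.1]
orientation: [1.545, 0.942, -1.608]
ft_force: [-2.2, 1.1, 7.6]
width: 76.2
```

```bash
python3 q.py; python3 -c "
from h import *
print(ctrl.get_obs()['moment'])
shot('wrist','w26')
shot('side','s26',(270,160,390,300),5)"
```

```text
t 32.2 p [ 630.1 -140.5  170.1] F [-2.2  1.1  7.6] w 76.2 q [-0.23  0.56  1.61 -0.01  1.01  0.28]
[[-0.038, 0.873, -0.486], [-0.003, -0.486, -0.874], [-0.999, -0.032, 0.021]]
tcp st [3.1 0. ] tip st [ 2.1 -0.1] tipz 145.1
[0.56853917 0.76213275 0.28642085]
```

View pics/w26.png

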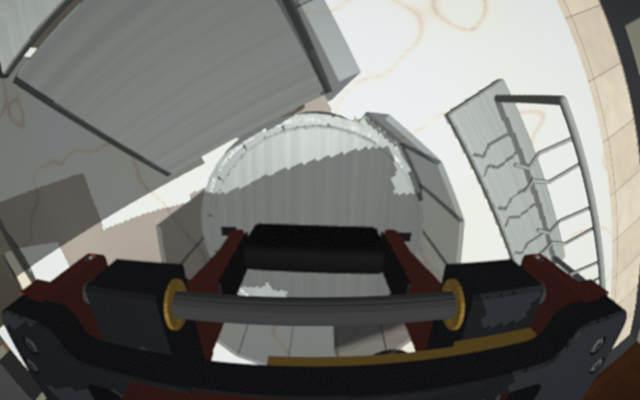

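>>> arm_command --pt "-0.001 0 0 0" --pt "0 0 0 0" --pt "0 0 0 0" --hand 0.087

```text
t: 32.6
ee_pos: [630.5, -140.6, 170.9]
orientation: [1.545, 0.942, -1.607]
ft_force: [-0.4, -0.8, 0.6]
width: 86.7
```

>>> arm_command --pt "-0.03 0 0 0" --pt "-0.02 0 0 0" --pt "0 0 0 -0.13" --pt "0 0 0 -0.13" --pt "0 0 0 -0.13" --pt "0 0 0 -0.13" --pt "0 0 0 -0.13" --hand 0.058

```text
t: 33.3
ee_pos: [632.4, -140.4, 220.7]
orientation: [1.066, 1.311, -1.112]
ft_force: [-0.7, 0.3, -0.1]
width: 57.9
```

Run:
```python
from h import *
go([629.5,-139.8,165],np.radians(8))
c=shot('wrist','w27')
exec(open('q.py').read())
```

```text
t 33.3 p [ 632.4 -140.4  220.7] F [-0.7  0.3 -0.1] w 57.9 q [-0.23  0.5   1.57 -0.01  1.1  -0.39]
[[-0.038, 0.985, 0.167], [-0.003, 0.167, -0.986], [-0.999, -0.038, -0.003]]
shift m [ 0.0558 -0.0006 -0.0009]
yaw 0.0277
t 33.35 p [ 632.3 -140.4  220.6] F [-0.1 -0.1  0.3] w 58.5 q [-0.23  0.5   1.57 -0.01  1.1  -0.4 ]
[[-0.038, 0.984, 0.173], [-0.003, 0.173, -0.985], [-0.999, -0.038, -0.003]]
tcp st [5.3 0.3] tip st [4.4 0.1] tipz 195.6
```

View pics/w27.png

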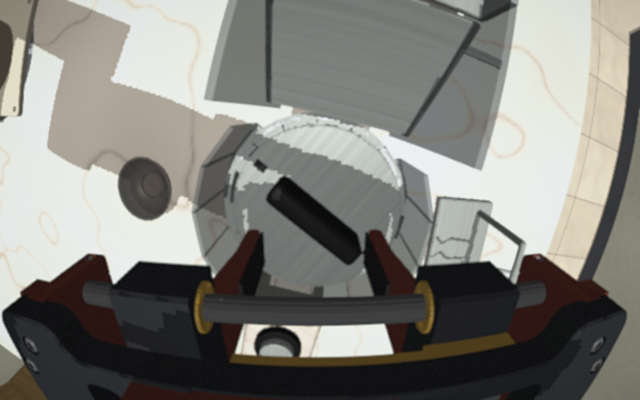

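>>> arm_command --pt "0.03 -0.001 0 0" --pt "0.018 0 0 0"

```text
t: 33.55
ee_pos: [631.7, -141.2, 174.3]
orientation: [1.066, 1.307, -1.107]
ft_force: [0.3, -0.1, -0.1]
width: 58.2
```

Run:
```python
from h import *
go([629.8,-140,165],np.radians(9))
exec(open('q.py').read())
```

```text
t 33.55 p [ 631.7 -141.2  174.3] F [ 0.3 -0.1 -0.1] w 58.2 q [-0.23  0.55  1.61 -0.01  1.01 -0.4 ]
[[-0.032, 0.985, 0.169], [-0.005, 0.169, -0.986], [-0.999, -0.032, -0.001]]
shift m [ 0.0093 -0.0013 -0.0015]
yaw 0.0131
t 33.55 p [ 631.7 -141.2  174.3] F [ 0.3 -0.1 -0.1] w 58.2 q [-0.23  0.55  1.61 -0.01  1.01 -0.4 ]
[[-0.032, 0.985, 0.169], [-0.005, 0.169, -0.986], [-0.999, -0.032, -0.001]]
tcp st [ 4.7 -0.5] tip st [ 3.9 -0.7] tipz 149.3
```

>>> arm_command --pt "0.003 -0.001 -0.001 0.08" --pt "0 0 0 0.08" --pt "0 0 0 0.08"

```text
t: 33.85
ee_pos: [629.8, -139.5, 168.2]
orientation: [1.252, 1.189, -1.3]
ft_force: [-1.0, 0.4, 4.0]
width: 57.8
```

Run:
```python
from h import *
exec(open('q.py').read()); print(o['moment'])
```

```text
t 33.85 p [ 629.8 -139.5  168.2] F [-1.   0.4  4. ] w 57.8 q [-0.23  0.56  1.61 -0.01  1.   -0.14]
[[-0.034, 0.996, -0.085], [-0.003, -0.085, -0.996], [-0.999, -0.034, 0.006]]
tcp st [2.8 1. ] tip st [1.9 0.9] tipz 143.2
[ 0.08577227 -0.0080007   0.24605049]
```

>>> arm_command --pt "0 0 0 0.08" --pt "0 0 0 0.08" --pt "0 0 0 0.08"

```text
t: 34.15
ee_pos: [630.4, -138.9, 168.6]
orientation: [1.435, 1.045, -1.487]
ft_force: [0.1, 0.7, 0.9]
width: 58.0
```

Run:
```python
from h import *
c=shot('wrist','w28')
exec(open('q.py').read()); print(o['moment'])
```

```text
t 34.2 p [ 630.4 -138.9  168.6] F [ 0.1  1.  -0.4] w 58.4 q [-0.23  0.56  1.61 -0.01  1.    0.12]
[[-0.034, 0.94, -0.339], [-0.003, -0.34, -0.941], [-0.999, -0.031, 0.014]]
tcp st [3.3 1.6] tip st [2.5 1.5] tipz 143.6
[ 0.16070298 -0.05456718  0.10160074]
```

View pics/w28.png

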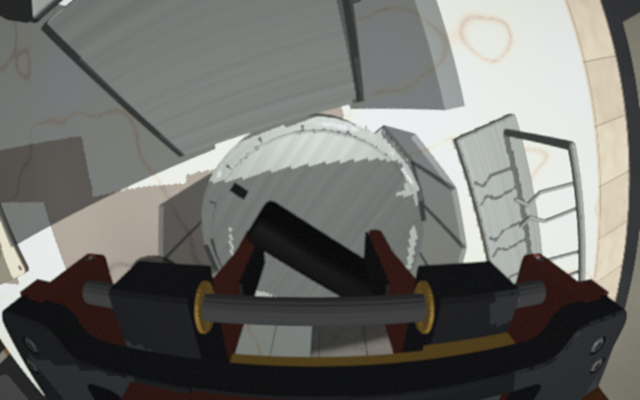

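>>> arm_command --pt "0 0 0 0.09" --pt "0 0 0 0.08"

```text
t: 34.4
ee_pos: [630.5, -138.7, 168.4]
orientation: [1.558, 0.931, -1.614]
ft_force: [1.1, 0.1, 1.0]
width: 58.3
```

>>> arm_command --pt "-0.025 0 0 -0.03" --pt "-0.03 0 0 0" --pt "0 0 0 -0.13" --pt "0 0 0 -0.13" --pt "0 0 0 -0.13" --pt "0 0 0 -0.13" --pt "0 0 0 -0.13" --pt "0 0 0 -0.13" --pt "0 0 0 -0.06" --hand 0.045

```text
t: 35.3
ee_pos: [633.1, -138.3, 223.2]
orientation: [0.915, 1.39, -0.949]
ft_force: [-0.5, -0.2, 0.7]
width: 44.8
```

Run:
```python
from h import *
c=shot('wrist','w29')
go([629.8,-140,165],np.radians(21))
exec(open('q.py').read()); print(o['moment'])
```

```text
t 35.35 p [ 633.1 -138.3  223.1] F [-0.2  0.4 -0.3] w 45.0 q [-0.23  0.5   1.57 -0.01  1.1  -0.6 ]
[[-0.033, 0.929, 0.368], [-0.002, 0.368, -0.93], [-0.999, -0.032, -0.01]]
shift m [ 0.0582 -0.0018  0.001 ]
yaw 0.0107
t 35.35 p [ 633.1 -138.3  223.1] F [-0.2  0.4 -0.3] w 45.0 q [-0.23  0.5   1.57 -0.01  1.1  -0.6 ]
[[-0.033, 0.929, 0.368], [-0.002, 0.368, -0.93], [-0.999, -0.032, -0.01]]
tcp st [5.9 2.4] tip st [5.1 2.3] tipz 198.1
[-0.03707245 -0.14387546 -0.00512358]
```

View pics/w29.png

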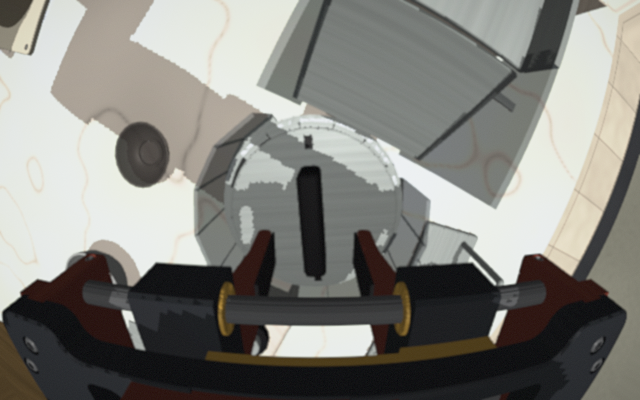

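>>> arm_command --pt "0.03 -0.003 0.001 0" --pt "0.02 0 0 0"

```text
t: 35.55
ee_pos: [631.3, -141.1, 175.1]
orientation: [0.917, 1.383, -0.947]
ft_force: [-0.8, -0.2, -0.6]
width: 44.9
```

>>> arm_command --pt "0 0 0 0" --pt "0 0 0 0" --pt "0 0 0 0" --pt "0 0 0 0" --pt "0 0 0 0" --hand 0.005

```text
t: 36.05
ee_pos: [631.0, -140.8, 174.1]
orientation: [0.919, 1.384, -0.95]
ft_force: [1.6, -1.2, -9.6]
width: 16.5
```

Run:
```python
from h import *
c=shot('wrist','w30')
go([629.8,-140,165],np.radians(-4))
exec(open('q.py').read()); print(o['moment'])
```

```text
t 36.1 p [ 631.  -140.8  174. ] F [ 2.4 -0.2 -5.9] w 16.6 q [-0.23  0.55  1.61 -0.01  1.01 -0.6 ]
[[-0.028, 0.932, 0.362], [-0.003, 0.362, -0.932], [-1.0, -0.028, -0.007]]
shift m [ 0.009  -0.0005 -0.0011]
yaw 0.4407
t 36.1 p [ 631.  -140.8  174. ] F [ 2.4 -0.2 -5.9] w 16.6 q [-0.23  0.55  1.61 -0.01  1.01 -0.6 ]
[[-0.028, 0.932, 0.362], [-0.003, 0.362, -0.932], [-1.0, -0.028, -0.007]]
tcp st [ 4.  -0.2] tip st [ 3.3 -0.4] tipz 149.0
[ 0.06770444 -0.46270413  0.41123752]
```

View pics/w30.png

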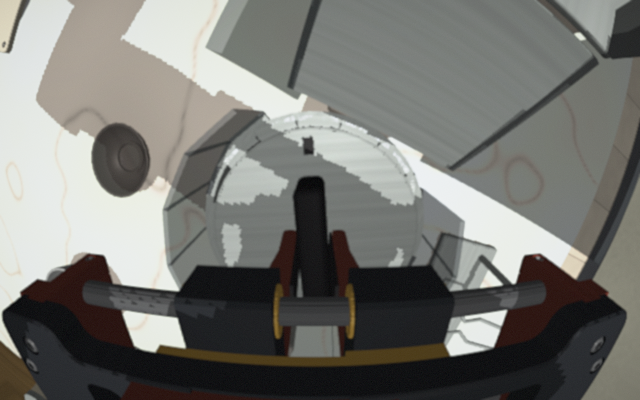

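>>> arm_command --pt "0.002 0 0 0.05" --pt "0.001 0 0 0.08" --pt "0.0005 0 0 0.08"

```text
t: 36.4
ee_pos: [631.5, -140.0, 173.8]
orientation: [1.081, 1.298, -1.114]
ft_force: [-2.2, 2.4, 3.5]
width: 16.5
```

Run:
```python
from h import *
exec(open('q.py').read()); print(o['moment'])
```

```text
t 36.4 p [ 631.5 -140.   173.8] F [-2.2  2.4  3.5] w 16.5 q [-0.23  0.55  1.61 -0.01  1.01 -0.38]
[[-0.027, 0.988, 0.154], [-0.002, 0.154, -0.988], [-1.0, -0.027, -0.002]]
tcp st [4.5 0.6] tip st [3.8 0.5] tipz 148.8
[0.5535306  0.24016169 0.26055543]
```

>>> arm_command --pt "0 0 0 0.08" --pt "0 0 0 0.08" --pt "0 0 0 0.06"

```text
t: 36.7
ee_pos: [630.7, -139.5, 174.0]
orientation: [1.248, 1.192, -1.286]
ft_force: [0.0, 0.2, -4.2]
width: 16.5
```

Run:
```python
from h import *
exec(open('q.py').read()); print(o['moment'])
```

```text
t 36.7 p [ 630.7 -139.5  174. ] F [ 0.   0.2 -4.2] w 16.5 q [-0.23  0.55  1.61 -0.01  1.01 -0.15]
[[-0.028, 0.997, -0.074], [-0.002, -0.074, -0.997], [-1.0, -0.028, 0.004]]
tcp st [3.7 1.1] tip st [3. 1.] tipz 149.0
[ 0.22774896 -0.25838563  0.35765673]
```

>>> arm_command --pt "0.001 0 0 0.04"

```text
t: 36.8
ee_pos: [631.1, -139.5, 173.9]
orientation: [1.279, 1.169, -1.317]
ft_force: [-1.1, 0.7, 2.9]
width: 16.1
```

>>> arm_command --pt "0.001 0 0 0.04"

```text
t: 36.9
ee_pos: [630.8, -139.4, 173.9]
orientation: [1.308, 1.148, -1.348]
ft_force: [-7.0, 2.1, 5.4]
width: 16.1
```

Run:
```python
from h import *
exec(open('q.py').read()); print(o['moment'], np.degrees(np.arctan2(R[1,1],R[0,1])))
```

```text
t 36.9 p [ 630.8 -139.4  173.9] F [-7.   2.1  5.4] w 16.1 q [-0.23  0.55  1.61 -0.01  1.01 -0.07]
[[-0.028, 0.987, -0.157], [-0.002, -0.157, -0.988], [-1.0, -0.027, 0.006]]
tcp st [3.7 1.2] tip st [3.1 1.1] tipz 148.9
[0.65085869 0.93161226 0.46369962] -9.047995920116803
```

>>> arm_command --pt "0.0005 0 0 0.04"

```text
t: 37.0
ee_pos: [629.7, -139.1, 174.0]
orientation: [1.336, 1.127, -1.38]
ft_force: [-7.0, 1.4, 2.0]
width: 16.7
```

Run:
```python
from h import *
exec(open('q.py').read()); print(o['moment'], np.degrees(np.arctan2(R[1,1],R[0,1])))
```

```text
t 37.0 p [ 629.7 -139.1  174. ] F [-7.   1.4  2. ] w 16.7 q [-0.23  0.55  1.61 -0.01  1.01 -0.03]
[[-0.03, 0.98, -0.198], [-0.002, -0.198, -0.98], [-1.0, -0.03, 0.008]]
tcp st [2.6 1.4] tip st [1.8 1.3] tipz 149.0
[0.4979154  0.98000424 0.64444264] -11.403994291179057
```

>>> arm_command --pt "0.0005 0 0 0.05"

```text
t: 37.1
ee_pos: [628.3, -138.7, 174.0]
orientation: [1.371, 1.101, -1.419]
ft_force: [-1.9, -0.1, -0.8]
width: 17.1
```

Run:
```python
from h import *
exec(open('q.py').read()); print(o['moment'], np.degrees(np.arctan2(R[1,1],R[0,1])))
shot('wrist','w31')
```

```text
t 37.1 p [ 628.3 -138.7  174. ] F [-1.9 -0.1 -0.8] w 17.1 q [-0.23  0.55  1.61 -0.01  1.01  0.02]
[[-0.033, 0.968, -0.247], [-0.001, -0.247, -0.969], [-0.999, -0.032, 0.009]]
tcp st [1.2 1.7] tip st [0.4 1.6] tipz 149.0
[0.12721559 0.18681994 0.88555334] -14.310006311419947
```

View pics/w31.png

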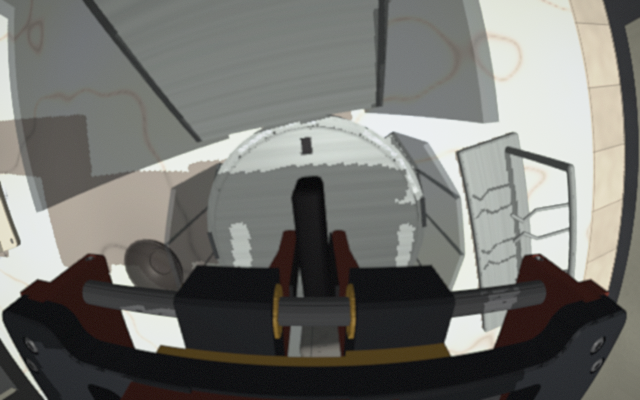

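>>> arm_command --pt "0 0 0 0" --pt "0 0 0 0" --pt "0 0 0 0" --pt "0 0 0 0" --hand 0.045

```text
t: 37.55
ee_pos: [630.0, -139.3, 176.1]
orientation: [1.374, 1.096, -1.416]
ft_force: [-0.5, -1.0, 0.4]
width: 43.7
```

>>> arm_command --pt "-0.03 0 0 0" --pt "-0.05 0 0 0" --pt "-0.05 0 0 0" --pt "-0.03 0 0 0" --pt "0 0 0.04 0" --pt "0 0 0.03 0" --pt "0 0 0 0"

```text
t: 38.25
ee_pos: [618.8, -207.9, 344.3]
orientation: [1.372, 1.095, -1.411]
ft_force: [0.0, 0.4, -1.0]
width: 44.7
```

Run:
```python
from h import *
exec(open('q.py').read())
c=shot('wrist','w32');np.save('pics/c32.npy',c,allow_pickle=True)
shot('side','s32',(270,160,390,300),5)
```

```text
t 38.25 p [ 618.8 -207.9  344.3] F [ 0.   0.4 -1. ] w 44.7 q [-0.34  0.39  1.45 -0.01  1.32 -0.09]
[[-0.025, 0.969, -0.245], [-0.004, -0.245, -0.97], [-1.0, -0.024, 0.01]]
tcp st [ -3.4 -68. ] tip st [ -4.  -68.1] tipz 319.3
```

View pics/w32.png

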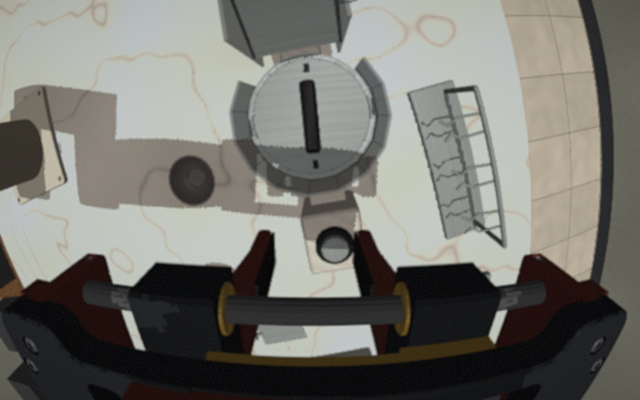

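View pics/s32.png

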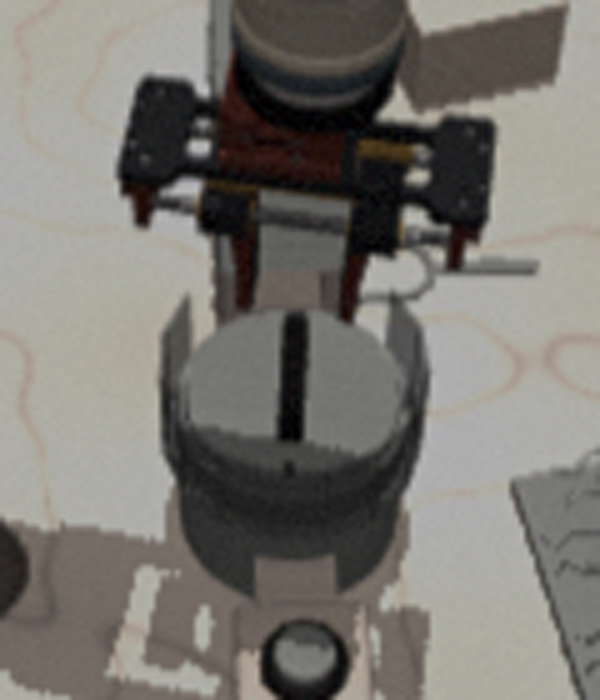

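Run:
```python
from h import *
c=np.load('pics/c32.npy',allow_pickle=True).item()
a=atz('wrist',306,68,132,c);b=atz('wrist',315,163,132,c);print(a,b,np.degrees(np.arctan2(*(b-a)[[1,0]]))+4)
a=atz('wrist',307,83,167,c);b=atz('wrist',313,151,167,c);print(np.degrees(np.arctan2(*(b-a)[[1,0]]))+4)
print('btn',atz('wrist',334,243,110,c))
im=cv2.imread('pics/w32_raw.png');
cv2.imwrite('pics/w32z.png',cv2.resize(im[40:280,220:420],None,fx=3,fy=2.5))
```

```text
[635.2518862  -83.59322591 132.        ] [ 618.55154696 -190.51733666  132.        ] -94.87723131610048
-95.25224977562
btn [ 615.69932757 -302.10342072  110.        ]
```

View pics/w32z.png

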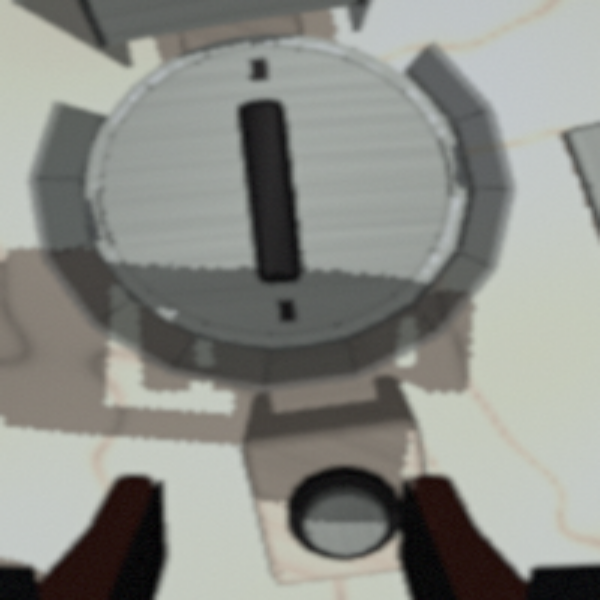

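>>> arm_command --pt "0 0.011 0.048 0" --pt "0 0.011 0.048 0" --pt "0.05 0 0 0" --pt "0.05 0 0 0" --pt "0.04 0 0 0" --pt "0.02 0 0 0" --hand 0.0

```text
t: 38.95
ee_pos: [618.6, -301.5, 181.4]
orientation: [1.371, 1.095, -1.4]
ft_force: [-0.1, 0.1, -0.5]
width: 1.7
```

Run:
```python
from h import *
exec(open('q.py').read())
go([616,-307,140])
c=shot('wrist','w33')
shot('side','s33',(270,220,390,340),5)
shot('top','t33',(340,130,480,240),5)
```

```text
t 38.95 p [ 618.6 -301.5  181.4] F [-0.1  0.1 -0.5] w 1.7 q [-0.47  0.59  1.51 -0.01  1.05 -0.22]
[[-0.018, 0.971, -0.237], [-0.003, -0.237, -0.971], [-1.0, -0.017, 0.007]]
tcp st [   2.9 -161.4] tip st [   2.4 -161.5] tipz 156.4
t 38.95 p [ 618.6 -301.5  181.4] F [-0.1  0.1 -0.5] w 1.7 q [-0.47  0.59  1.51 -0.01  1.05 -0.22]
[[-0.018, 0.971, -0.237], [-0.003, -0.237, -0.971], [-1.0, -0.017, 0.007]]
shift m [ 0.0415 -0.0005  0.0057]
```

View pics/w33.png

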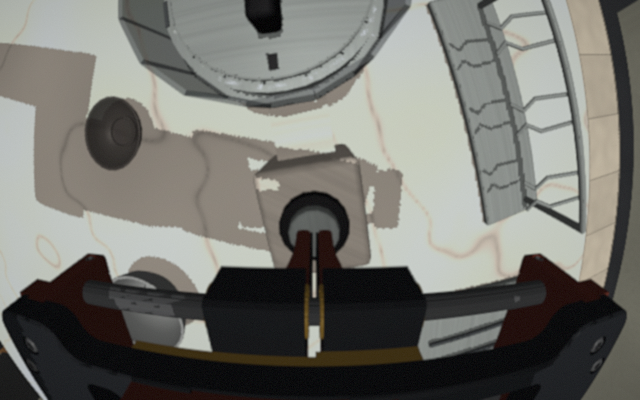

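View pics/s33.png

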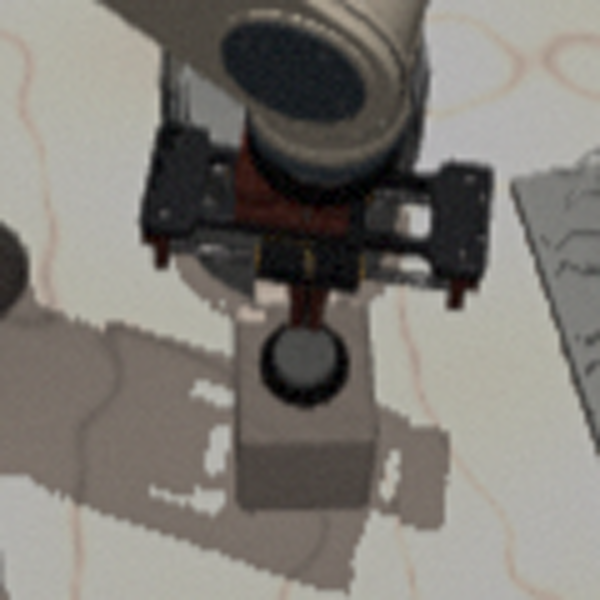

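Run:
```python
from h import *
c=ctrl.get_calibration('wrist')
print(tri([ray('wrist',314,229,c),ray('side',331,291.6),ray('top',415.8,190)]))
print(tri([ray('wrist',314,229,c),ray('side',331,291.6)]))
print(atz('wrist',314,229,112,c),atz('side',331,291.6,112),atz('top',415.8,190,112))
```

```text
(array([ 616.01676029, -308.80485053,  113.6736933 ]), [np.float64(0.7243090468273403), np.float64(1.5562339395910716), np.float64(2.0523718045459525)])
(array([ 616.95253898, -308.1882397 ,  113.7955143 ]), [np.float64(0.569775635664179), np.float64(0.5697756356641854)])
[ 616.19821423 -308.76039792  112.        ] [ 617.66547995 -307.38856043  112.        ] [ 614.49518808 -310.20091371  112.        ]
```

>>> arm_command --pt "0.01 0 0.007 0" --pt "0.02 0 0 0" --pt "0 0 0 0"

```text
t: 39.4
ee_pos: [621.1, -309.7, 158.2]
orientation: [1.371, 1.087, -1.392]
ft_force: [0.2, 1.2, -0.0]
width: 0.5
```

Run:
```python
from h import *
exec(open('q.py').read())
go([616.5,-308.5,140])
```

```text
t 39.4 p [ 621.1 -309.7  158.2] F [ 0.2  1.2 -0. ] w 0.5 q [-0.48  0.62  1.52 -0.01  1.01 -0.23]
[[-0.009, 0.972, -0.235], [-0.008, -0.235, -0.972], [-1.0, -0.007, 0.01]]
tcp st [   5.9 -169.4] tip st [   5.7 -169.6] tipz 133.2
t 39.4 p [ 621.1 -309.7  158.2] F [ 0.2  1.2 -0. ] w 0.5 q [-0.48  0.62  1.52 -0.01  1.01 -0.23]
[[-0.009, 0.972, -0.235], [-0.008, -0.235, -0.972], [-1.0, -0.007, 0.01]]
shift m [ 0.0182 -0.0046 -0.0003]
```

>>> arm_command --pt "0.01 -0.004 0 0" --pt "0.006 0 0 0"

```text
t: 39.6
ee_pos: [618.6, -309.9, 145.1]
orientation: [1.372, 1.082, -1.389]
ft_force: [-0.9, 1.3, 2.7]
width: 0.2
```

>>> arm_command --pt "0.004 0 0 0"

```text
t: 39.7
ee_pos: [618.9, -310.1, 141.8]
orientation: [1.372, 1.081, -1.388]
ft_force: [-0.3, 0.4, 4.6]
width: 0.1
```

>>> arm_command --pt "0.003 0 0 0"

```text
t: 39.8
ee_pos: [619.1, -310.1, 140.9]
orientation: [1.372, 1.08, -1.388]
ft_force: [-9.7, 5.9, 26.6]
width: 0.7
```

>>> arm_command --pt "0.003 0 0 0"

```text
t: 39.9
ee_pos: [619.1, -310.2, 140.9]
orientation: [1.372, 1.08, -1.388]
ft_force: [-9.7, 5.5, 25.3]
width: 0.6
```

>>> arm_command --pt "0.002 0 0 0" --pt "0.002 0 0 0" --pt "0.002 0 0 0" --pt "0.002 0 0 0"

```text
t: 40.3
ee_pos: [619.0, -310.1, 141.2]
orientation: [1.373, 1.079, -1.387]
ft_force: [-5.0, 3.7, 13.2]
width: 0.1
```

>>> arm_command --pt "0.002 0 0 0" --pt "0.002 0 0 0" --pt "0.002 0 0 0" --pt "0.002 0 0 0" --pt "0.002 0 0 0" --pt "0.002 0 0 0" --pt "0.002 0 0 0" --pt "0.002 0 0 0"

```text
t: 41.1
ee_pos: [618.9, -310.1, 141.2]
orientation: [1.373, 1.076, -1.386]
ft_force: [-6.1, 3.1, 12.5]
width: -0.1
```

>>> arm_command --pt "0.002 0 0 0" --pt "0.002 0 0 0" --pt "0.002 0 0 0" --pt "0.002 0 0 0" --pt "0.002 0 0 0" --pt "0.002 0 0 0" --pt "0.002 0 0 0" --pt "0.002 0 0 0" --pt "0.002 0 0 0" --pt "0.002 0 0 0"

```text
t: 42.1
ee_pos: [618.8, -310.0, 141.3]
orientation: [1.374, 1.074, -1.384]
ft_force: [-5.3, 3.7, 12.9]
width: 0.8
```

>>> arm_command --pt "0.002 0 0 0" --pt "0.002 0 0 0" --pt "0.002 0 0 0" --pt "0.002 0 0 0" --pt "0.002 0 0 0"

```text
t: 42.6
ee_pos: [618.8, -310.0, 141.2]
orientation: [1.374, 1.072, -1.383]
ft_force: [-5.2, 2.5, 12.5]
width: 0.5
```

>>> arm_command --pt "-0.02 0 0 0" --pt "-0.05 0 0 0" --pt "-0.05 0 0 0" --pt "-0.05 0 0 0" --pt "0 0 0.04 0" --pt "0 0 0.04 0" --pt "0 -0.03 0 0" --pt "0 -0.03 0 0"

```text
t: 43.4
ee_pos: [543.4, -374.7, 321.1]
orientation: [1.372, 1.063, -1.375]
ft_force: [0.1, 0.7, 0.8]
width: 0.2
```

Run:
```python
from h import *
exec(open('q.py').read())
shot('wrist','w34');shot('side','s34');shot('top','t34')
```

```text
t 43.4 p [ 543.4 -374.7  321.1] F [0.1 0.7 0.8] w 0.2 q [-0.62  0.4   1.49 -0.01  1.23 -0.38]
[[0.014, 0.973, -0.231], [-0.021, -0.231, -0.973], [-1.0, 0.018, 0.017]]
tcp st [ -67.  -239.7] tip st [ -66.7 -240.2] tipz 296.1
```

View pics/s34.png

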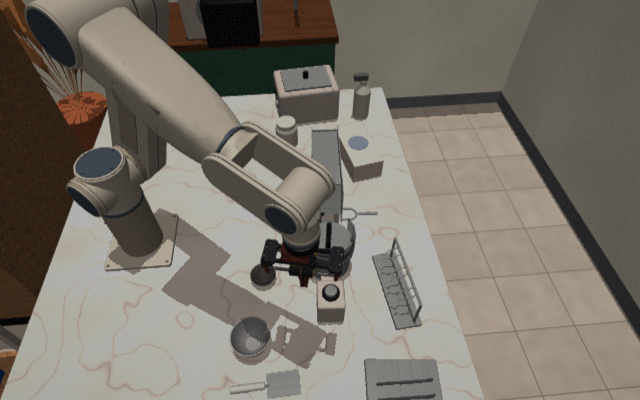

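View pics/w34.png

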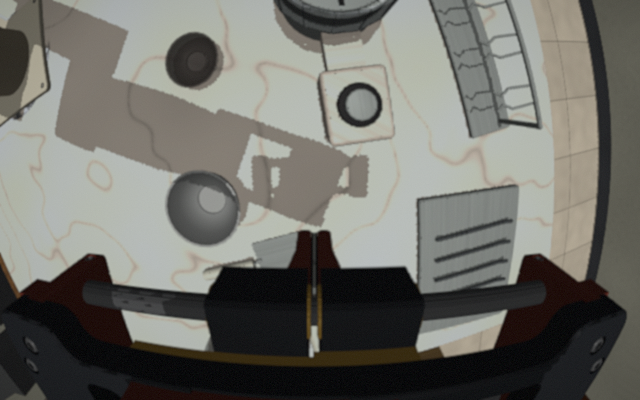

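View pics/t34.png

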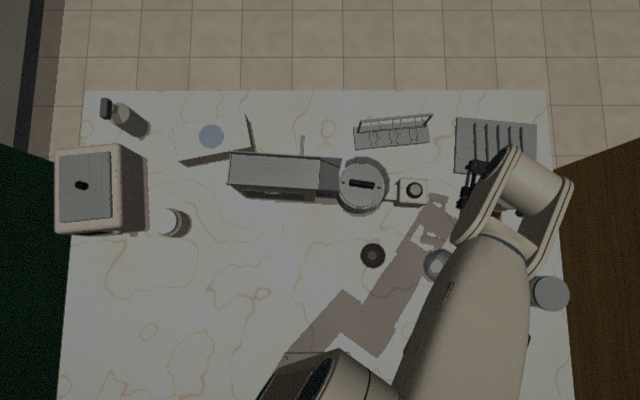

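Run:
```python
from workcell import ctrl
print(ctrl.close_job())
```

```text
the job is handed in; nothing more can be done
None
```

I handed the job in at about t = 43 s. All three trays are in the drum, the lid is back on and locked, and I held the start button down.

**What I did**
- **Lid off:** I lifted the lid and set it down upright on the counter.
- **Trays:** I pushed them off the ledge in one sweep, and they slid down the chute one after another. A look into the open drum showed three blue tray pieces, and the ledge was empty.
- **Lid back on:** I set the lid in the slots and pressed it until the disc met the rim: 5.8 mm of travel, about 14 N. I then turned it clockwise in three grips, because the gripper body would have hit the chute walls in a single turn.
- **Start button:** I held it under about 12–26 N for roughly 2.8 s; it needs 5 N to go fully down.

**Last checks**
- The bar sits about 95° clockwise of the entry position, with clear resistance at the stop (about 0.9 N m).
- The last pictures show the ledge empty, the lid on with its bar along the ledge direction, and the bowl, dish and fork where they were. The arm partly hid the tub and spatula in the final view.

**What disagreed or went less well**
- **Starting position:** The text says the lid starts locked, but its bar lay along the station's x axis. It came off with only its own weight, so there was nothing to turn back.
- **Set-down force:** Setting the lid on the counter reached 44 N at the wrist, through the held lid.
- **Contact:** The gripper body touched a chute wall with about 11–13 N.
- **Tool drift:** The tool drifted and tilted a few degrees between moves. I released the lid once on the drum and gripped it again to level it.

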